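# Charge a grinding jar with a scoop

## Robot

A 6-joint arm with a two-finger parallel gripper is mounted at the origin on the work surface. World frame = base frame: x ahead of the robot, y to its left, z up, the work surface at z = 0. Lengths are in m, angles in rad, forces in N, time in s.
With the tool pointing down it reaches from about 0.3 to 0.85 m from the base axis. Payload 4.2 kg.
Tool frame: the origin (TCP) lies at the very end of the fingers, on their centre line; the grasp point (between the pads) lies 19 mm behind it; z points along the fingers, y is the line along which they close (so a half turn about z gives the same grasp; the last joint's range is limited). The gripper opens to 91 mm and grips with 3 to 60 N. Pads are 32 mm wide; open, the fingers measure 118 mm over their backs; the gripper's body (76 mm by 178 mm) begins 60 mm behind the grasp point.
Start: joints at [1.17, 0.32, 1.565, -0, 1.257, -0.02], TCP at [0.214, 0.534, 0.189] pointing down, gripper open.
Joint ranges: [-3.11, 3.11], [-0.84, 2.01], [0.21, 2.61], [-1.34, 4.49], [0.05, 2.63], [-2.56, 2.56]. Speed limits (rad/s): [2.57, 2.57, 3.14, 3.14, 3.14, 3.14].

## Interface

Orientations are given as a unit quaternion [x, y, z, w].
In Python, from bench import monitor, vision, manip gives the robot as it stands.
- The arm moves only by the shell command python3 -m inch 'ROWS'. ROWS is JSON, a list of rows, each a list of 7 numbers: the shift along the tool's x, y, z in units of 40 mm (1.0 is 40 mm), then the turn, a rotation vector about the tool's x, y, z in rad, then the opening, from 0 (shut) to 1 (fully open). In form: [[tx, ty, tz, rx, ry, rz, grip], ...]. A call has exactly 10 rows; each row shifts and turns the commanded pose from where the row before left it, along the tool's axes as they then stand; what a row does not reach is not made up. A row lasts 1/12 s, in which the tool goes at most 41.7 mm and 7.16 degrees, less where a joint would pass 70% of its speed; a pose out of reach is approached as far as the arm can. A call is refused whole if a number of a shift passes 1 or a number of a turn 0.125, either way. A call with a gripper value outside its range is refused whole. The fingers move at their own pace and stop on an object; the grip force is fixed at half the most. Time passes only in rows, so rows that do not move let the fingers close, or fill a call up. It gives the time, the measured TCP pose, the force, the opening and the grip force at its end, in the units of the state.
- monitor.read_state(): the state, without advancing time (a new reading comes with each control period).
- vision.get_image(name): name is "scene" or "side" or "wrist"; returns (picture, depth): 384x512x3 uint8, red, green, blue; 384x512 float32, m along the optical axis (not along the pixel's ray), 0 where there is no reading.
- vision.camera_params(name): a dict with "K" (3x3 intrinsics, pixels), "rvec" (rotation vector, rad) and "tvec" (3), from world to camera coordinates, as OpenCV has them. Camera axes: x right, y down, z forward; pixel columns grow to the right and rows downward; lengths in m; the calibration is good to about 2 mm. A picture is of the moment at which its call begins: read the wrist's pose just before it. camera_params takes no time and is no camera call; for the wrist camera it gives the pose at the moment of the call.
- manip.hand_in(): hands the job in; it is judged then, once.
The state is a dict: "time": time; "joints": joint angles; "qd": joint speeds; "effort": joint torques, N m; "position": TCP position; "tool_rot": TCP orientation; "ft_force": force on the tool from outside, world axes, zero at the start; "torque": the same for the moment, N m; "grip_width": opening from 0.0 (shut) to 1.0 (fully open); "grip_force": force on a finger pad.
Only numpy, scipy, OpenCV 4.12 (cv2) and the standard library are available. Lean on these libraries where they do the work, as an engineer would, in place of code of your own. Each camera call takes 0.05 s, during which the arm holds its last target. There are 200 camera calls.

## Task

Pick up the scoop, scoop grinding balls out of the steel tray and tip at least three of the six into the grinding jar; any others must be left in the tray and none spilled. Do not touch the balls with the gripper or shift the other things on the bench. Finish with the scoop laid down on the bench, right way up.

Things in the scene. Friction and masses are not known exactly. Their poses are not given: they have to be found in the camera images.
- tray: Fixed open steel tray holding the balls, 240 x 94 mm over all; long side along its x axis, z up. Origin: centre of its underside. Flat inner floor 190 x 84 mm, 6 mm above the origin; the two end walls slope outwards at 50 degrees from its ends to the rim (230 mm apart); rim 30 mm high there; side walls upright, 5 mm thick, 42 mm high. The balls start in its +x half.
- jar: Fixed open steel grinding jar on a 130 x 130 x 8 mm base plate. Origin: centre of the underside; rim 70 mm above it; outer diameter 116 mm at the rim, inner 104 mm; inner floor 14 mm above the origin.
- jar_mouth (a point): Centre of the mouth of the jar, level with the rim, 70 mm above the bench.
- jar_hollow (a point): Centre of the hollow of the jar, 35 mm above the bench, on the jar axis.
- scoop_pan (a point): Middle of the hollow of the pan, 12 mm above the scoop origin.
- scoop: Loose aluminium scoop, about 160 g, standing on its flat pan. Origin on the underside of the pan; x towards the open lip, z up. Pan x -40 to +45 mm, 74 mm wide (69 inside), floor 1.8 mm; back wall and sides 28 mm high, sides falling to the lip from x = +10 to +34. A neck rises from the back wall to a black handle bar along x: x -50 to -145 mm, 16 mm wide, 20 high, centre 62 mm up.
- scoop_grip (a point): Point to grip on the handle: middle of its section, 88 mm behind and 62 mm above the scoop origin; fingers close along the scoop y axis (16 mm).
- scoop_lip (a point): Middle of the open front lip of the pan, at its underside, 45 mm ahead of the scoop origin.
- ball0_center (a point): Centre of a loose white ceramic grinding ball, 20 mm diameter, about 25 g; all six are alike.
- ball1_center (a point): Centre of a loose white ceramic grinding ball, 20 mm diameter, about 25 g; all six are alike.
- ball2_center (a point): Centre of a loose white ceramic grinding ball, 20 mm diameter, about 25 g; all six are alike.
- ball3_center (a point): Centre of a loose white ceramic grinding ball, 20 mm diameter, about 25 g; all six are alike.
- ball4_center (a point): Centre of a loose white ceramic grinding ball, 20 mm diameter, about 25 g; all six are alike.
- ball5_center (a point): Centre of a loose white ceramic grinding ball, 20 mm diameter, about 25 g; all six are alike.
- reagent: Bystander: amber bottle, 70 mm diameter, 150 mm high; origin at the underside.
- jar_lid: Bystander: steel jar lid, 112 mm disc 12 mm thick with a knob, 30 mm high in all; origin at the underside.
- beaker: Bystander: glass beaker, 70 mm diameter, 90 mm high; origin at the underside.
- spatula: Bystander: spatula lying flat along its x axis.
- brush: Bystander: brush lying flat along its x axis.
- vial: Bystander: small glass vial, 28 mm diameter, 55 mm high; origin at the underside.
- sample_box: Bystander: grey sample box 90 x 70 x 25 mm; origin at the underside.
Things that resemble listed ones, but are neither listed nor needed, are in the scene too. There is more than one size of the scoop; the one meant has the size given above.

How it is judged:
On the way:
1. at least one ball is lifted in the scoop (within 45 mm of the middle of its pan), the ball 65 mm or more above the bench (((distance between ball0_center and scoop_pan below 0.045 m and height (world z) of ball0_center above 0.065 m) or (distance between ball1_center and scoop_pan below 0.045 m and height (world z) of ball1_center above 0.065 m) or (distance between ball2_center and scoop_pan below 0.045 m and height (world z) of ball2_center above 0.065 m) or (distance between ball3_center and scoop_pan below 0.045 m and height (world z) of ball3_center above 0.065 m) or (distance between ball4_center and scoop_pan below 0.045 m and height (world z) of ball4_center above 0.065 m) or (distance between ball5_center and scoop_pan below 0.045 m and height (world z) of ball5_center above 0.065 m))), for 0.2 s.
At the end, for the whole second after the job is handed in: At least three of the six balls lie inside the jar (each centre within 55 mm of the centre of the hollow); every other ball lies inside the tray or the jar; the balls are at rest; the scoop stands on its pan on the bench (underside within 4 mm of the bench, tilted less than 0.1 rad), at rest ((distance between each of ball0_center, ball1_center, ball2_center and jar_hollow below 0.055 m or distance between each of ball0_center, ball1_center, ball3_center and jar_hollow below 0.055 m or distance between each of ball0_center, ball1_center, ball4_center and jar_hollow below 0.055 m or distance between each of ball0_center, ball1_center, ball5_center and jar_hollow below 0.055 m or distance between each of ball0_center, ball2_center, ball3_center and jar_hollow below 0.055 m or distance between each of ball0_center, ball2_center, ball4_center and jar_hollow below 0.055 m or distance between each of ball0_center, ball2_center, ball5_center and jar_hollow below 0.055 m or distance between each of ball0_center, ball3_center, ball4_center and jar_hollow below 0.055 m or distance between each of ball0_center, ball3_center, ball5_center and jar_hollow below 0.055 m or distance between each of ball0_center, ball4_center, ball5_center and jar_hollow below 0.055 m or distance between each of ball1_center, ball2_center, ball3_center and jar_hollow below 0.055 m or distance between each of ball1_center, ball2_center, ball4_center and jar_hollow below 0.055 m or distance between each of ball1_center, ball2_center, ball5_center and jar_hollow below 0.055 m or distance between each of ball1_center, ball3_center, ball4_center and jar_hollow below 0.055 m or distance between each of ball1_center, ball3_center, ball5_center and jar_hollow below 0.055 m or distance between each of ball1_center, ball4_center, ball5_center and jar_hollow below 0.055 m or distance between each of ball2_center, ball3_center, ball4_center and jar_hollow below 0.055 m or distance between each of ball2_center, ball3_center, ball5_center and jar_hollow below 0.055 m or distance between each of ball2_center, ball4_center, ball5_center and jar_hollow below 0.055 m or distance between each of ball3_center, ball4_center, ball5_center and jar_hollow below 0.055 m) and (distance between ball0_center and jar_hollow below 0.055 m or (x of ball0_center in the frame of tray between -0.115 and 0.115 m and y of ball0_center in the frame of tray between -0.044 and 0.044 m and z of ball0_center in the frame of tray between 0 and 0.05 m)) and (distance between ball1_center and jar_hollow below 0.055 m or (x of ball1_center in the frame of tray between -0.115 and 0.115 m and y of ball1_center in the frame of tray between -0.044 and 0.044 m and z of ball1_center in the frame of tray between 0 and 0.05 m)) and (distance between ball2_center and jar_hollow below 0.055 m or (x of ball2_center in the frame of tray between -0.115 and 0.115 m and y of ball2_center in the frame of tray between -0.044 and 0.044 m and z of ball2_center in the frame of tray between 0 and 0.05 m)) and (distance between ball3_center and jar_hollow below 0.055 m or (x of ball3_center in the frame of tray between -0.115 and 0.115 m and y of ball3_center in the frame of tray between -0.044 and 0.044 m and z of ball3_center in the frame of tray between 0 and 0.05 m)) and (distance between ball4_center and jar_hollow below 0.055 m or (x of ball4_center in the frame of tray between -0.115 and 0.115 m and y of ball4_center in the frame of tray between -0.044 and 0.044 m and z of ball4_center in the frame of tray between 0 and 0.05 m)) and (distance between ball5_center and jar_hollow below 0.055 m or (x of ball5_center in the frame of tray between -0.115 and 0.115 m and y of ball5_center in the frame of tray between -0.044 and 0.044 m and z of ball5_center in the frame of tray between 0 and 0.05 m)) and linear speed of each of ball0, ball1, ball2, ball3, ball4, ball5 below 0.05 m/s and height (world z) of scoop between -0.004 and 0.004 m and angle between scoop's own z axis and vertical below 0.1 rad and linear speed of scoop below 0.02 m/s); the robot touches nothing.
It fails at once if the gripper or arm touches a ball (contact force between any of the fingers, the arm and ball0 above 0.5 N or contact force between any of the fingers, the arm and ball1 above 0.5 N or contact force between any of the fingers, the arm and ball2 above 0.5 N or contact force between any of the fingers, the arm and ball3 above 0.5 N or contact force between any of the fingers, the arm and ball4 above 0.5 N or contact force between any of the fingers, the arm and ball5 above 0.5 N).
It fails at once if a bystander is moved more than 30 mm (distance of any of reagent, jar_lid, beaker, spatula, brush, vial, sample_box from where it was at the start of the episode above 0.03 m).
It also fails if it takes over 67 s, if anything falls off the work surface, if the arm or the gripper's body presses on something with over 40 N, if the wrist force passes 120 N, or if a joint passes its speed limit or range.

## Working session

There is one attempt and no reset: what is moved stays moved. The work goes in short steps, Python scripts to look and compute and a shell command to move; the robot and the scene stay as the last step left them, time stands still between calls to the robot, and variables do not carry over. Pictures are saved under pics/ and viewed, at most 10 in all, crops included, and the job is handed in when it is done.

```bash
ls; mkdir -p pics
cat > h.py <<'E'
import numpy as np, cv2
from bench import monitor, vision, manip
def cam(n):
    p=vision.camera_params(n); R=cv2.Rodrigues(np.array(p['rvec'],float))[0]
    return np.array(p['K'],float),R,np.array(p['tvec'],float).ravel()
def grab(n):
    c=cam(n); im,d=vision.get_image(n); return im,d,c
def ray(c,u,v,z):
    K,R,t=c; o=-R.T@t; d=R.T@np.linalg.inv(K)@np.array([u,v,1.]); return o+d*(z-o[2])/d[2]
def cloud(d,c):
    K,R,t=c; v,u=np.mgrid[:d.shape[0],:d.shape[1]]
    P=np.stack([(u-K[0,2])/K[0,0]*d,(v-K[1,2])/K[1,1]*d,d],-1); return (P-t)@R
E
python3 - <<'E'
from h import *
s=monitor.read_state(); print({k:np.round(v,3) for k,v in s.items()})
for n in('scene','side','wrist'):
    im,d,c=grab(n); cv2.imwrite(f'pics/{n}0.png',im[...,::-1]); np.savez(f'{n}0.npz',im=im,d=d,K=c[0],R=c[1],t=c[2])
    print(n,(-c[1].T@c[2]).round(3),c[1].round(2).tolist(),(d>0).mean())
E
```

```text
pics
{'time': np.float64(0.0), 'joints': array([ 1.17 ,  0.32 ,  1.566, -0.   ,  1.257, -0.02 ]), 'qd': array([-0.002,  0.   ,  0.001, -0.   ,  0.   , -0.   ]), 'effort': array([-2.0000e-03, -4.1246e+01, -2.3197e+01,  7.3000e-02,  4.6000e-02,
       -0.0000e+00]), 'position': array([0.214, 0.533, 0.188]), 'tool_rot': array([ 0.189,  0.982, -0.001, -0.   ]), 'ft_force': array([ 0.495, -0.18 , -0.422]), 'torque': array([ 0.031, -0.024, -0.046]), 'grip_force': np.float64(0.0), 'grip_width': np.float64(1.001)}
scene [ 1.25  -0.289  1.149] [[0.36, 0.93, 0.0], [0.76, -0.29, -0.57], [-0.53, 0.21, -0.82]] 0.996124267578125
side [0.431 0.898 0.691] [[-0.99, -0.12, -0.02], [-0.05, 0.55, -0.84], [0.11, -0.83, -0.55]] 0.9961090087890625
wrist [0.14  0.563 0.384] [[0.37, 0.93, -0.0], [0.89, -0.36, 0.29], [0.27, -0.11, -0.96]] 0.9959716796875
```

View pics/scene0.png

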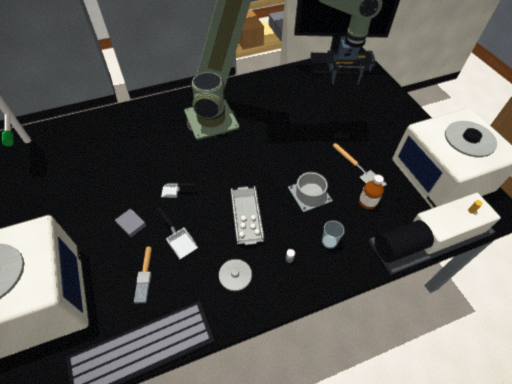

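View pics/side0.png

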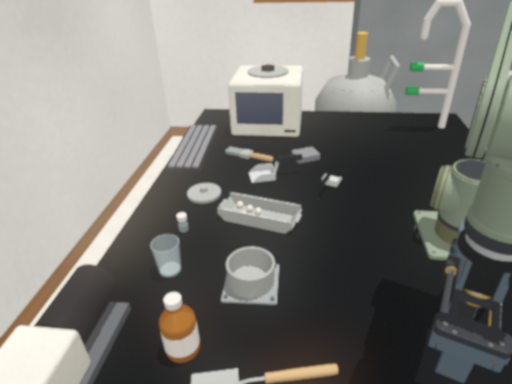

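The scene picture shows the large scoop at (182,240), its handle towards (165,213). There is a small decoy at (172,190). The tray is at (247,215) with balls near (248,225), and the jar is at (312,190). Next I'll measure with the depth clouds from both views.

Run:
```python
from h import *
S=0.001; x0,y0=0.2,-0.5; H=700;W=900
tops=[]
for n in('scene','side'):
    f=np.load(n+'0.npz'); im,d=f['im'],f['d']; c=(f['K'],f['R'],f['t'])
    k=3
    d3=cv2.resize(d,None,fx=k,fy=k,interpolation=cv2.INTER_NEAREST)
    P=cloud(d,c); ok=(d>0)
    X=P[ok]; col=im[ok]
    print(n,'table z',np.median(X[(abs(X[:,2])<.02)&(X[:,0]>.2)&(X[:,0]<.8)&(abs(X[:,1])<.5)][:,2]))
    top=np.zeros((H,W,3),np.uint8)
    o=np.argsort(X[:,2]); X=X[o];col=col[o]
    m=(X[:,2]<.25)
    for (x,y,z),q in zip(X[m],col[m]):
        i=int((x-x0)/S); j=int((y-y0)/S)
        if 0<=i<H and 0<=j<W:
            hh=int(np.clip(z/0.1,0,1)*255); cv2.circle(top,(j,i),1,(int(q[1]),hh,255-hh if z>.006 else 0),-1)
    tops.append(top); 
    # components by height
    Z=P[...,2]; mask=((Z>.01)&(Z<.2)&(P[...,0]>.25)&(P[...,0]<.9)&(abs(P[...,1])<.5)&ok).astype(np.uint8)
    nn,l,st,ce=cv2.connectedComponentsWithStats(mask)
    for i in range(1,nn):
        if st[i,4]>25:
            q=P[l==i]; print(st[i,:5],'mean',q.mean(0).round(3),'min',q.min(0).round(3),'max',q.max(0).round(3))
    b=(im.min(-1)>200)&(P[...,2]<.06)&ok
top=cv2.resize(tops[0],(700,545)); cv2.imwrite('pics/top.png',top)
```

```text
scene table z -0.0012786277570824632
[333 144  25  22 107] mean [0.427 0.462 0.015] min [0.361 0.44  0.01 ] max [0.496 0.484 0.023]
[296 173  31  32 748] mean [0.553 0.233 0.038] min [0.496 0.173 0.01 ] max [0.614 0.29  0.072]
[359 175  25  34 539] mean [0.681 0.412 0.085] min [0.64  0.389 0.01 ] max [0.707 0.455 0.152]
[167 183  28   8  99] mean [ 0.36  -0.228  0.04 ] min [ 0.311 -0.283  0.01 ] max [ 0.385 -0.184  0.054]
[231 186  33  59 467] mean [ 0.563 -0.036  0.028] min [ 0.443 -0.114  0.01 ] max [0.693 0.031 0.046]
[157 207  39  49 252] mean [ 0.534 -0.314  0.045] min [ 0.448 -0.346  0.01 ] max [ 0.63  -0.253  0.077]
[116 209  30  27 436] mean [ 0.444 -0.452  0.023] min [ 0.384 -0.497  0.011] max [ 0.494 -0.402  0.031]
[370 213  63  45 886] mean [0.873 0.394 0.104] min [0.82  0.324 0.012] max [0.9   0.5   0.127]
[322 221  22  27 431] mean [0.769 0.204 0.057] min [0.736 0.168 0.01 ] max [0.806 0.236 0.092]
[134 247  17  56 515] mean [ 0.68  -0.452  0.017] min [ 0.561 -0.495  0.01 ] max [ 0.758 -0.405  0.026]
[286 250   9  12  83] mean [0.787 0.034 0.041] min [0.772 0.024 0.011] 
[... 779 characters left out ...]
2  0.033]
[ 217  193   85   38 1657] mean [ 0.569 -0.04   0.028] min [ 0.44  -0.114  0.01 ] max [0.693 0.034 0.045]
[177 213  11  18 151] mean [0.779 0.044 0.038] min [0.768 0.027 0.01 ] max [0.795 0.052 0.057]
[150 234  31  41 969] mean [0.766 0.209 0.06 ] min [0.734 0.169 0.01 ] max [0.803 0.239 0.093]
[ 226  247   51   52 2078] mean [0.553 0.232 0.041] min [0.496 0.172 0.01 ] max [0.612 0.292 0.073]
[  39  264   91  107 4745] mean [0.854 0.419 0.081] min [0.818 0.325 0.01 ] max [0.9   0.5   0.127]
[ 159  292   41   69 2002] mean [0.659 0.445 0.086] min [0.632 0.401 0.01 ] max [0.701 0.464 0.153]
[246 364  92  19 798] mean [0.428 0.469 0.017] min [0.356 0.44  0.01 ] max [0.525 0.493 0.022]
```

View pics/top.png

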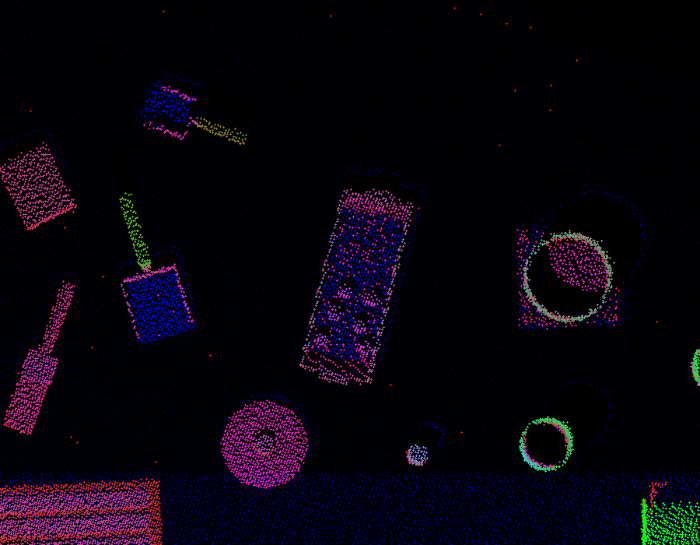

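View pics/wrist0.png

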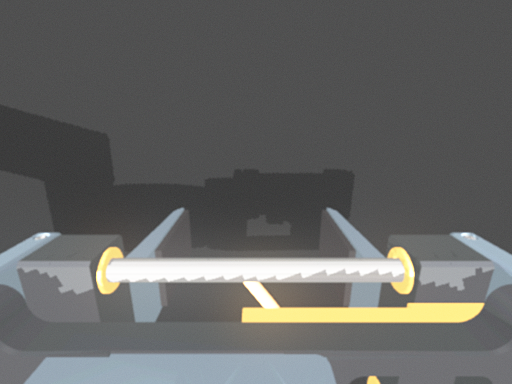

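The top map shows the scoop pan at about (157,305) with its handle going up-left, the tray at (355,285), the jar at (568,277), and the small decoy at (170,105). The wrist view doesn't show any of them. Now I'll refine the poses.

```bash
cat >> h.py <<'E'
def rect(P):
    r=cv2.minAreaRect((P[:,:2]*1000).astype(np.float32)); return np.array(cv2.boxPoints(r)).round(0).tolist(),np.round(r[0],1),np.round(r[1],1),round(r[2],1)
E
python3 - <<'E'
from h import *
for n in('scene','side'):
    f=np.load(n+'0.npz'); im,d=f['im'].astype(int),f['d']; c=(f['K'],f['R'],f['t'])
    P=cloud(d,c); Z=P[...,2]; X,Y=P[...,0],P[...,1]
    m=(X>.43)&(X<.65)&(Y>-.37)&(Y<-.24)
    h=P[m&(Z>.055)&(Z<.085)]; print(n,'handle',len(h),rect(h),'ztop',np.percentile(h[:,2],[50,90]).round(4))
    a,b=np.polyfit(h[:,0],h[:,1],1); print(' heading deg',np.degrees(np.arctan(a)).round(1))
    pan=P[m&(im.min(-1)>60)&(Z>-.004)&(Z<.04)]; print(' pan',len(pan),rect(pan))
    m=(X>.42)&(X<.72)&(Y>-.13)&(Y<.05)
    t=P[m&(Z>.02)]; print(' tray',len(t),rect(t), np.percentile(t[:,2],98).round(4))
    j=P[(X>.45)&(X<.65)&(Y>.13)&(Y<.33)&(Z>.066)&(Z<.08)]
    (cx,cy),r=cv2.minEnclosingCircle((j[:,:2]*1000).astype(np.float32)); print(' jar',cx,cy,r,np.median(j[:,2]))
    # balls: bright saturated white pixels in tray
    u=(m&(Z>.004)&(Z<.05)); g=np.where(u,im.min(-1),0); print(' bright',np.percentile(g[u],[10,50,90,97]))
    b=(m&(Z>.004)&(Z<.045)&(g>np.percentile(g[u],85))).astype(np.uint8)
    nn,l,st,ce=cv2.connectedComponentsWithStats(b)
    for i in range(1,nn):
        if st[i,4]>5: print('  blob',st[i],ce[i].round(1),ray(c,*ce[i],.018).round(3),P[l==i].mean(0).round(3))
    sx=np.cos(-.25)
    cv2.imwrite(f'pics/z{n}.png',cv2.resize(f['im'][180:250,220:275,::-1] if n=='scene' else f['im'][185:240,210:310,::-1],None,fx=5,fy=5,interpolation=cv2.INTER_CUBIC))
a=cv2.imread('pics/zscene.png');b=cv2.imread('pics/zside.png');o=np.zeros((350,800,3),np.uint8);o[:350,:275]=a;o[:275,290:790]=b;cv2.imwrite('pics/z.png',o)
E
```

```text
scene handle 119 ([[447.0, -332.0], [451.0, -348.0], [545.0, -320.0], [540.0, -304.0]], array([ 495.7, -325.9]), array([97.4, 16.4]), 16.6) ztop [0.069  0.0729]
 heading deg 16.3
 pan 602 ([[504.0, -274.0], [527.0, -355.0], [646.0, -322.0], [623.0, -240.0]], array([ 575.1, -297.5]), array([123.5,  84.2]), 15.6)
 tray 415 ([[432.0, -57.0], [680.0, -118.0], [702.0, -26.0], [455.0, 35.0]], array([567.3, -41.5]), array([ 94.4, 255.1]), 76.2) 0.044
 jar 556.0986328125 229.7978973388672 58.24484634399414 0.06806618018197902
 bright [134.   172.   195.   227.12]
  blob [241 215   5   5  16] [242.8 217.1] [ 0.571 -0.055  0.018] [ 0.572 -0.056  0.021]
  blob [251 214   5   5  18] [252.7 216.1] [ 0.58  -0.019  0.018] [ 0.58  -0.019  0.019]
  blob [240 222   5   5  18] [241.9 224.2] [ 0.599 -0.069  0.018] [ 0.6  -0.07  0.02]
  blob [250 223   5   5  18] [252.1 224.7] [ 0.614 -0.035  0.018] [ 0.615 -0.035  0.019]
  blob [247 226   3   4   6] [247.7 228. ] [ 0.621 -0.055  0.018] [ 0.615 -0.053  0.005]
  blob [255 227   4   6  17] [256.7 230.2] [ 0.642 -0.028  0.018] [ 0.643 -0.029  0.02 ]
  blob 
[... 385 characters left out ...]
-370.0], [649.0, -244.0], [535.0, -244.0]], array([ 591.7, -306.9]), array([125.5, 113.8]), 89.6)
 tray 1243 ([[432.0, -58.0], [677.0, -120.0], [701.0, -23.0], [457.0, 39.0]], array([566.6, -40.2]), array([100.3, 252.3]), 75.8) 0.0437
 jar 552.3699951171875 232.69015502929688 58.67021179199219 0.06948956525063488
 bright [138. 145. 195. 201.]
  blob [238 201   5   5  19] [239.8 203.2] [ 0.634 -0.091  0.018] [ 0.633 -0.084  0.023]
  blob [224 205  29   9  91] [240.6 208.9] [ 0.627 -0.059  0.018] [ 0.627 -0.061  0.017]
  blob [254 208  37  14 190] [272.7 215.3] [ 0.525 -0.034  0.018] [ 0.526 -0.043  0.012]
  blob [249 212   6   3  11] [251.6 213.4] [ 0.589 -0.039  0.018] [ 0.59  -0.042  0.016]
```

View pics/z.png

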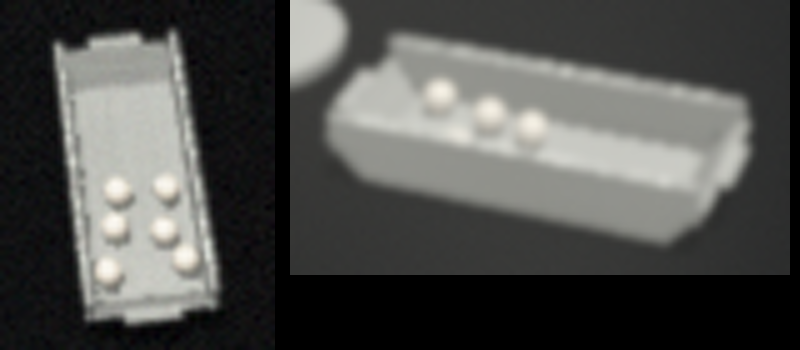

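The crops show six balls in two loose columns in the +x half of the tray, clear of its -x half. I have enough to act on, so next is a small planner that prints rows for a goal.

```bash
cat > plan.py <<'E'
# prints rows (tool-axis shifts in 40 mm, turn in rad, grip) leading from measured pose through goals
from h import *
from scipy.spatial.transform import Rotation as Rn, Slerp
TCP=np.array([-.085,0,.046])      # TCP in the scoop frame
TR=np.array([.567,-.041,0]); TH=np.radians(-14.2)
def tool(lip,head,pitch,ref=(.045,0,0)):  # ref = scoop-frame point put at `lip`; pitch>0 nose up, deg
    S=Rn.from_euler('ZY',[head,-pitch],degrees=True)
    return np.array(lip)+S.apply(TCP-np.array(ref)), S*Rn.from_matrix(np.diag([1.,-1,-1]))
def tray(x,y,z): return TR+[x*np.cos(TH)-y*np.sin(TH),x*np.sin(TH)+y*np.cos(TH),z]
def plan(goals,grip,start=None):
    s=monitor.read_state(); p,R=(np.array(s['position']),Rn.from_quat(s['tool_rot'])) if start is None else start
    rows=[]
    for (pg,Rg,n) in goals:
        p0,R0=p,R; sl=Slerp([0,1],Rn.concatenate([R0,Rg]))
        for i in range(1,n+1):
            pn=p0+(pg-p0)*i/n; Q=sl(i/n)
            t=np.round(R.inv().apply(pn-p)/.04,2); w=np.round((R.inv()*Q).as_rotvec(),3)
            p=p+R.apply(t*.04); R=R*Rn.from_rotvec(w); rows.append([*t.tolist(),*w.tolist(),grip])
    for i in range(0,len(rows),10): print(str(rows[i:i+10]).replace(' ',''))
    print('end',p.round(4),'max',np.abs([r[:3] for r in rows]).max(),np.abs([r[3:6] for r in rows]).max())
    return p,R
def now():
    s=monitor.read_state(); R=Rn.from_quat(s['tool_rot']); S=(R*Rn.from_matrix(np.diag([1.,-1,-1]))); o=np.array(s['position'])-S.apply(TCP)
    print('t',round(s['time'],2),'tcp',np.round(s['position'],4),'head/pitch/roll',(S.as_euler('ZYX',degrees=True)*[1,-1,1]).round(1),'grip',round(s['grip_width'],3),'F',np.round(s['ft_force'],1),'q',np.round(s['joints'],2))
    l=o+S.apply([.045,0,0])-TR; print('lip tray xyz',np.round([l[0]*np.cos(TH)+l[1]*np.sin(TH),-l[0]*np.sin(TH)+l[1]*np.cos(TH),l[2]],4),'scoop o',o.round(4))
E
python3 - <<'E'
from plan import *
G=(.5885,-.2973,0)
p,R=tool((.5885,-.2973,.15),15.7,0,(0,0,0))
plan([(p,R,30)],1)
E
```

```text
[[-0.49,-0.57,-0.01,-0.0,0.0,0.083,1],[-0.54,-0.53,-0.0,-0.0,0.0,0.083,1],[-0.58,-0.48,-0.01,-0.0,0.0,0.083,1],[-0.61,-0.43,-0.0,-0.0,0.0,0.083,1],[-0.65,-0.38,-0.01,-0.0,0.0,0.082,1],[-0.68,-0.32,-0.01,-0.0,0.0,0.083,1],[-0.7,-0.27,-0.0,-0.0,0.0,0.083,1],[-0.73,-0.2,-0.01,-0.0,0.0,0.083,1],[-0.74,-0.15,-0.0,0.0,0.001,0.083,1],[-0.74,-0.09,-0.01,-0.0,-0.0,0.083,1]]
[[-0.75,-0.02,-0.01,-0.0,-0.0,0.083,1],[-0.76,0.04,-0.0,-0.0,-0.0,0.083,1],[-0.74,0.1,-0.01,-0.0,-0.0,0.083,1],[-0.74,0.17,-0.01,-0.0,-0.0,0.083,1],[-0.71,0.22,-0.0,-0.0,-0.0,0.082,1],[-0.7,0.28,-0.01,-0.0,0.0,0.083,1],[-0.67,0.34,-0.01,-0.0,0.0,0.083,1],[-0.64,0.39,-0.0,-0.0,0.0,0.083,1],[-0.61,0.45,-0.01,-0.0,0.0,0.083,1],[-0.57,0.49,-0.01,-0.0,0.0,0.083,1]]
[[-0.52,0.54,-0.0,-0.0,0.0,0.083,1],[-0.48,0.58,-0.01,-0.0,0.0,0.083,1],[-0.43,0.62,-0.01,-0.0,0.001,0.083,1],[-0.38,0.65,-0.0,-0.0,-0.0,0.082,1],[-0.32,0.68,-0.01,-0.0,-0.0,0.083,1],[-0.26,0.7,-0.01,-0.0,-0.0,0.083,1],[-0.2,0.73,-0.01,-0.0,-0.0,0.083,1],[-0.15,0.74,-0.0,-0.0,0.0,0.083,1],[-0.08,0.75,-0.01,-0.0,0.0,0.083,1],[-0.02,0.75,-0.01,-0.0,0.0,0.083,1]]
end [ 0.5067 -0.3204  0.1961] max 0.76 0.083
```

```bash
python3 -m inch '[[-0.49,-0.57,-0.01,0,0,0.083,1],[-0.54,-0.53,0,0,0,0.083,1],[-0.58,-0.48,-0.01,0,0,0.083,1],[-0.61,-0.43,0,0,0,0.083,1],[-0.65,-0.38,-0.01,0,0,0.082,1],[-0.68,-0.32,-0.01,0,0,0.083,1],[-0.7,-0.27,0,0,0,0.083,1],[-0.73,-0.2,-0.01,0,0,0.083,1],[-0.74,-0.15,0,0,0.001,0.083,1],[-0.74,-0.09,-0.01,0,0,0.083,1]]'
python3 -m inch '[[-0.75,-0.02,-0.01,0,0,0.083,1],[-0.76,0.04,0,0,0,0.083,1],[-0.74,0.1,-0.01,0,0,0.083,1],[-0.74,0.17,-0.01,0,0,0.083,1],[-0.71,0.22,0,0,0,0.082,1],[-0.7,0.28,-0.01,0,0,0.083,1],[-0.67,0.34,-0.01,0,0,0.083,1],[-0.64,0.39,0,0,0,0.083,1],[-0.61,0.45,-0.01,0,0,0.083,1],[-0.57,0.49,-0.01,0,0,0.083,1]]'
python3 -m inch '[[-0.52,0.54,0,0,0,0.083,1],[-0.48,0.58,-0.01,0,0,0.083,1],[-0.43,0.62,-0.01,0,0.001,0.083,1],[-0.38,0.65,0,0,0,0.082,1],[-0.32,0.68,-0.01,0,0,0.083,1],[-0.26,0.7,-0.01,0,0,0.083,1],[-0.2,0.73,-0.01,0,0,0.083,1],[-0.15,0.74,0,0,0,0.083,1],[-0.08,0.75,-0.01,0,0,0.083,1],[-0.02,0.75,-0.01,0,0,0.083,1]]'
python3 - <<'E'
from plan import *
now()
im,d,c=grab('wrist'); cv2.imwrite('pics/w1.png',im[...,::-1])
p,R=tool((.5885,-.2973,0),15.7,0,(0,0,0))
plan([(p,R,10)],1)
E
```

```text
time: 0.98
position: [0.3112, 0.2477, 0.1908]
tool_rot: [0.57, 0.822, 0.0, -0.0]
ft_force: [0.8, 0.1, 0.4]
grip_width: 0.999
grip_force: 0.0
time: 1.82
position: [0.4091, -0.0369, 0.1933]
tool_rot: [0.853, 0.522, 0.0, -0.001]
ft_force: [0.5, 0.3, -0.7]
grip_width: 0.997
grip_force: 0.0
time: 2.65
position: [0.5069, -0.3214, 0.1954]
tool_rot: [0.991, 0.134, -0.0, -0.001]
ft_force: [0.5, 0.3, 0.4]
grip_width: 0.997
grip_force: 0.0
t 2.65 tcp [ 0.5069 -0.3214  0.1954] head/pitch/roll [15.4  0.   0.1] grip 0.997 F [0.5 0.3 0.4] q [-0.59  0.36  1.49  0.    1.29  0.72]
lip tray xyz [ 0.1235 -0.2222  0.1494] scoop o [ 0.5889 -0.2987  0.1494]
[[-0.0,-0.02,0.37,0.0,-0.0,-0.001,1],[-0.0,-0.02,0.37,0.001,-0.0,-0.001,1],[-0.01,-0.02,0.38,0.0,-0.0,-0.001,1],[0.0,-0.02,0.37,0.0,-0.0,-0.001,1],[0.0,-0.01,0.37,0.001,-0.001,-0.001,1],[0.0,-0.02,0.37,0.0,0.0,-0.001,1],[-0.0,-0.02,0.38,0.001,0.0,-0.001,1],[-0.0,-0.02,0.37,-0.0,0.0,-0.001,1],[-0.0,-0.02,0.37,0.0,-0.0,-0.001,1],[-0.0,-0.02,0.37,0.001,-0.0,-0.001,1]]
end [ 0.5068 -0.3201  0.0461] max 0.38 0.001
```

View pics/w1.png

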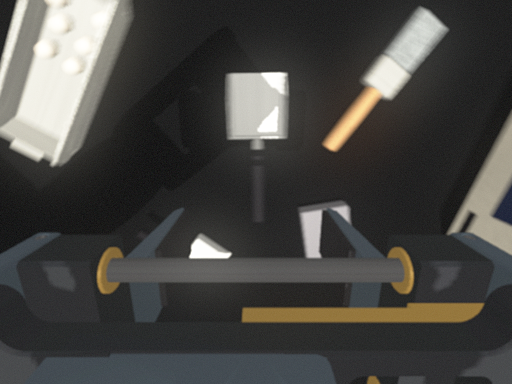

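The wrist view shows the scoop centred and aligned between the fingers: pan at columns 226–289, handle at column 259. I'll descend and grip.

```bash
python3 -m inch '[[0,-0.02,0.37,0,0,-0.001,1],[0,-0.02,0.37,0,0,-0.001,1],[0,-0.02,0.37,0,0,-0.001,1],[0,-0.02,0.37,0,0,-0.001,1],[0,-0.02,0.37,0,0,-0.001,1],[0,-0.02,0.37,0,0,-0.001,1],[0,-0.02,0.37,0,0,0,1],[0,-0.02,0.37,0,0,0,1],[0,-0.02,0.37,0,0,0,1],[0,-0.02,0.37,0,0,0,1]]'
python3 -m inch '[[0,0,0,0,0,0,1],[0,0,0,0,0,0,0],[0,0,0,0,0,0,0],[0,0,0,0,0,0,0],[0,0,0,0,0,0,0],[0,0,0,0,0,0,0],[0,0,0,0,0,0,0],[0,0,0,0,0,0,0],[0,0,0,0,0,0,0],[0,0,0,0,0,0,0]]'
python3 - <<'E'
from plan import *
now()
for n in('scene','side'):
    im,d,c=grab(n); P=cloud(d,c); m=(P[...,0]>.53)&(P[...,0]<.68)&(P[...,1]>-.37)&(P[...,1]<-.2)&(im.min(-1)>60)&(P[...,2]<.035)&(P[...,2]>-.01)
    q=P[m]; print(n,len(q),rect(q),q.mean(0).round(4))
E
```

```text
time: 3.53
position: [0.5044, -0.3117, 0.0469]
tool_rot: [0.99, 0.14, 0.0, -0.001]
ft_force: [-0.4, -0.4, -0.7]
grip_width: 0.998
grip_force: 0.0
time: 4.37
position: [0.5047, -0.3121, 0.0479]
tool_rot: [0.99, 0.139, 0.0, -0.001]
ft_force: [0.4, -1.0, -0.2]
grip_width: 0.375
grip_force: 0.0
t 4.37 tcp [ 0.5047 -0.3121  0.0479] head/pitch/roll [16.   0.   0.1] grip 0.375 F [ 0.4 -1.  -0.2] q [-0.57  0.47  1.71  0.    0.96  0.72]
lip tray xyz [ 0.1184 -0.2125  0.002 ] scoop o [ 0.5864 -0.2885  0.0019]
scene 577 ([[520.0, -271.0], [543.0, -351.0], [645.0, -322.0], [623.0, -242.0]], array([ 582.6, -296.4]), array([106.4,  82.3]), 15.9) [ 0.5864 -0.2976  0.0052]
side 501 ([[534.0, -240.0], [535.0, -370.0], [648.0, -369.0], [647.0, -239.0]], array([ 591.2, -304.4]), array([112.9, 129.9]), 0.6) [ 0.5881 -0.2986  0.01  ]
```

The planner read the pose before the arm had settled, which left an 8 mm sideways error. I'll reopen, shift and close again.

```bash
python3 -m inch '[[0,0,0,0,0,0,0.6],[0,0.1,0.02,0,0,0.003,0.6],[0,0.11,0.02,0,0,0.003,0.6],[0,0,0,0,0,0,0.6],[0,0,0,0,0,0,0],[0,0,0,0,0,0,0],[0,0,0,0,0,0,0],[0,0,0,0,0,0,0],[0,0,0,0,0,0,0],[0,0,0,0,0,0,0]]'
python3 -m inch '[[0,0,0,0,0,0,0],[0,0,0,0,0,0,0],[0,0,0,0,0,0,0],[0,0,0,0,0,0,0],[0,0,0,0,0,0,0],[0,0,0,0,0,0,0],[0,0,0,0,0,0,0],[0,0,0,0,0,0,0],[0,0,0,0,0,0,0],[0,0,0,0,0,0,0]]'
python3 - <<'E'
from plan import *
now()
im,d,c=grab('scene'); P=cloud(d,c); m=(P[...,0]>.53)&(P[...,0]<.68)&(P[...,1]>-.37)&(P[...,1]<-.2)&(im.min(-1)>60)&(P[...,2]<.035)&(P[...,2]>-.01)
q=P[m]; print(len(q),rect(q),q.mean(0).round(4))
p,R=tool((.5885,-.2973,.15),16,0,(0,0,0)); s=plan([(p,R,10)],0)
p,R=tool(tray(-.03,0,.08),-14.2,-12); plan([(p,R,20)],0,s)
E
```

```text
time: 5.3
position: [0.507, -0.3201, 0.0462]
tool_rot: [0.991, 0.137, 0.0, -0.001]
ft_force: [0.6, 1.1, 0.2]
grip_width: 0.169
grip_force: 4.7
time: 6.13
position: [0.5071, -0.3202, 0.0463]
tool_rot: [0.991, 0.136, 0.0, -0.001]
ft_force: [-0.0, -1.3, 2.7]
grip_width: 0.002
grip_force: 1.3
t 6.13 tcp [ 0.5071 -0.3202  0.0463] head/pitch/roll [15.7  0.   0.1] grip 0.002 F [-0.  -1.3  2.7] q [-0.58  0.48  1.7   0.    0.96  0.71]
lip tray xyz [ 0.1231 -0.2206  0.0004] scoop o [ 5.889e-01 -2.972e-01  3.000e-04]
575 ([[519.0, -271.0], [540.0, -350.0], [644.0, -323.0], [623.0, -243.0]], array([ 581.8, -296.8]), array([107.8,  81.9]), 14.8) [ 0.5862 -0.2978  0.0057]
[[-0.0,0.0,-0.37,-0.0,-0.0,-0.001,0],[-0.0,0.0,-0.38,-0.0,-0.0,-0.0,0],[-0.0,0.0,-0.37,-0.0,-0.0,-0.001,0],[-0.0,0.0,-0.38,-0.001,-0.0,-0.0,0],[-0.0,0.0,-0.37,0.0,-0.0,-0.001,0],[-0.0,0.0,-0.38,0.0,-0.0,-0.0,0],[-0.0,0.0,-0.37,0.0,-0.001,-0.001,0],[-0.01,0.0,-0.37,-0.0,0.0,-0.0,0],[0.0,0.01,-0.38,-0.0,0.0,-0.001,0],[0.0,-0.0,-0.37,-0.0,0.0,-0.0,0]]
end [ 0.5068 -0.3209  0.1959] max 0.38 0.001
[[0.01,-0.41,0.05,0.003,-0.01,0.026,0],[-0.0,-0.41,0.06,0.002,-0.01,0.026,0],[-0.01,-0.4,0.06,0.003,-0.011,0.027,0],[-0.02,-0.41,0.06,0.003,-0.01,0.026,0],[-0.04,-0.41,0.06,0.003,-0.01,0.026,0],[-0.04,-0.4,0.06,0.002,-0.01,0.026,0],[-0.05,-0.41,0.06,0.003,-0.01,0.027,0],[-0.06,-0.4,0.07,0.003,-0.011,0.026,0],[-0.07,-0.4,0.06,0.003,-0.01,0.026,0],[-0.08,-0.4,0.07,0.002,-0.01,0.026,0]]
[[-0.09,-0.4,0.07,0.003,-0.01,0.027,0],[-0.1,-0.39,0.07,0.003,-0.011,0.026,0],[-0.11,-0.39,0.08,0.003,-0.01,0.026,0],[-0.12,-0.39,0.07,0.002,-0.01,0.026,0],[-0.13,-0.38,0.08,0.003,-0.01,0.027,0],[-0.14,-0.38,0.08,0.003,-0.01,0.026,0],[-0.14,-0.37,0.09,0.003,-0.011,0.026,0],[-0.16,-0.38,0.08,0.002,-0.01,0.026,0],[-0.16,-0.36,0.09,0.003,-0.01,0.027,0],[-0.18,-0.37,0.1,0.003,-0.01,0.026,0]]
end [ 0.4238 -0.0046  0.1519] max 0.41 0.027
```

The fingers shut fully, so the handle slipped out. I'll take a look.

Run:
```python
from plan import *
now()
a,d,c=grab('scene'); b,_,_=grab('side'); w,_,_=grab('wrist')
o=np.zeros((600,800,3),np.uint8)
o[:300,:400]=cv2.resize(a[185:260,125:225],(400,300),interpolation=cv2.INTER_CUBIC); o[:300,400:]=cv2.resize(b[130:205,230:330],(400,300),interpolation=cv2.INTER_CUBIC); o[300:,:400]=cv2.resize(w,(400,300))
cv2.imwrite('pics/c2.png',o[...,::-1])
P=cloud(d,c); m=(P[...,0]>.43)&(P[...,0]<.55)&(P[...,1]>-.37)&(P[...,1]<-.28)&(P[...,2]>.03)&(P[...,2]<.3); q=P[m]
print(len(q)); print(q[::6].round(3).tolist()[:30])
```

```text
t 6.18 tcp [ 0.5071 -0.3203  0.0463] head/pitch/roll [15.7  0.   0.1] grip 0.0 F [-1.  -0.7  3.1] q [-0.58  0.48  1.7   0.    0.96  0.71]
lip tray xyz [ 0.1231 -0.2206  0.0004] scoop o [ 5.889e-01 -2.972e-01  4.000e-04]
875
[[0.504, -0.286, 0.297], [0.471, -0.282, 0.247], [0.48, -0.284, 0.249], [0.527, -0.294, 0.298], [0.529, -0.295, 0.296], [0.511, -0.358, 0.298], [0.507, -0.285, 0.259], [0.525, -0.294, 0.281], [0.521, -0.354, 0.299], [0.529, -0.295, 0.281], [0.51, -0.358, 0.283], [0.534, -0.302, 0.286], [0.514, -0.282, 0.251], [0.544, -0.316, 0.299], [0.536, -0.3, 0.282], [0.516, -0.283, 0.249], [0.537, -0.342, 0.298], [0.543, -0.325, 0.297], [0.541, -0.309, 0.288], [0.523, -0.292, 0.257], [0.526, -0.352, 0.285], [0.54, -0.335, 0.293], [0.544, -0.318, 0.291], [0.532, -0.302, 0.268], [0.525, -0.285, 0.251], [0.537, -0.341, 0.288], [0.542, -0.325, 0.286], [0.537, -0.308, 0.272], [0.528, -0.291, 0.253], [0.528, -0.351, 0.277]]
```

View pics/c2.png

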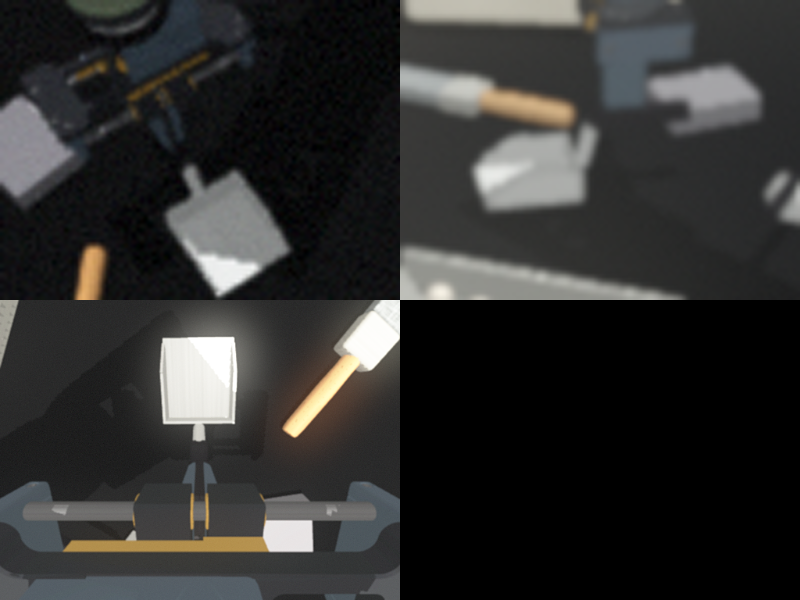

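The fingers do straddle the handle in the wrist view, around (200,470), though the opening reads 0. A short lift should settle it.

```bash
python3 -m inch '[[0,0,-0.25,0,0,0,0],[0,0,-0.25,0,0,0,0],[0,0,-0.25,0,0,0,0],[0,0,-0.25,0,0,0,0],[0,0,0,0,0,0,0],[0,0,0,0,0,0,0],[0,0,0,0,0,0,0],[0,0,0,0,0,0,0],[0,0,0,0,0,0,0],[0,0,0,0,0,0,0]]'
python3 - <<'E'
from plan import *
now(); print(monitor.read_state()['grip_force'])
for n in('scene','side'):
    im,d,c=grab(n); P=cloud(d,c); m=(P[...,0]>.55)&(P[...,0]<.68)&(P[...,1]>-.36)&(P[...,1]<-.24)&(im.min(-1)>60)&(P[...,2]<.09)&(P[...,2]>-.01)
    q=P[m]; print(n,len(q),rect(q),q.mean(0).round(4),np.percentile(q[:,2],[5,50,95]).round(3))
E
```

```text
time: 7.17
position: [0.5067, -0.32, 0.0857]
tool_rot: [0.991, 0.136, -0.0, -0.001]
ft_force: [-0.1, -0.7, 0.6]
grip_width: 0.001
grip_force: 0.0
t 7.17 tcp [ 0.5067 -0.32    0.0857] head/pitch/roll [15.7  0.   0.1] grip 0.001 F [-0.1 -0.7  0.6] q [-0.58  0.44  1.65  0.    1.05  0.71]
lip tray xyz [ 0.1227 -0.2204  0.0397] scoop o [ 0.5886 -0.2969  0.0397]
0.0
scene 521 ([[538.0, -267.0], [560.0, -345.0], [645.0, -321.0], [623.0, -243.0]], array([ 591.3, -294.3]), array([88.8, 81.3]), 15.7) [ 0.5906 -0.298   0.0039] [-0.003  0.001  0.024]
side 419 ([[543.0, -252.0], [561.0, -370.0], [652.0, -356.0], [635.0, -238.0]], array([ 597.9, -304. ]), array([ 92.4, 118.6]), 8.7) [ 0.5949 -0.2994  0.0095] [-0.     0.006  0.027]
```

Run:
```python
from plan import *
def m1(im,d,c):
    P=cloud(d,c); X,Y,Z=P[...,0],P[...,1],P[...,2]
    m=(X>.55)&(X<.68)&(Y>-.36)&(Y<-.24)&(im.min(-1)>60)&(Z<.09)&(Z>-.01); print(rect(P[m]))
    m=(X>.43)&(X<.6)&(Y>-.38)&(Y<-.24)&(Z>.04)&(Z<.08); q=P[m]; print(' hi',len(q),rect(q) if len(q) else '',np.percentile(q[:,2],[10,50,90]).round(3))
f=np.load('scene0.npz'); m1(f['im'],f['d'],(f['K'],f['R'],f['t']))
im,d,c=grab('scene'); m1(im,d,c)
w,dw,cw=grab('wrist'); P=cloud(dw,cw)
m=(P[...,2]>.045)&(P[...,2]<.08)&(P[...,0]>.4)&(P[...,0]<.6)&(P[...,1]<-.2)&(P[...,1]>-.4)
q=P[m]; print('wrist hi',len(q),rect(q) if len(q) else '')
b,_,_=grab('side')
o=np.zeros((300,800,3),np.uint8); o[:,:400]=cv2.resize(w,(400,300)); o[:,400:]=cv2.resize(b[130:205,230:330],(400,300),interpolation=cv2.INTER_CUBIC)
cv2.imwrite('pics/c3.png',o[...,::-1])
```

```text
([[534.0, -263.0], [552.0, -347.0], [645.0, -327.0], [627.0, -243.0]], array([ 589.2, -295.2]), array([95.4, 85.6]), 12.1)
 hi 130 ([[447.0, -332.0], [451.0, -348.0], [548.0, -319.0], [543.0, -303.0]], array([ 497.2, -325.4]), array([100.7,  16.4]), 16.6) [0.056 0.069 0.073]
([[532.0, -269.0], [554.0, -347.0], [645.0, -321.0], [623.0, -243.0]], array([ 588.4, -295.1]), array([95. , 81.1]), 15.8)
 hi 98 ([[453.0, -331.0], [457.0, -346.0], [548.0, -318.0], [544.0, -303.0]], array([ 500.6, -324.5]), array([95.3, 15.6]), 17.1) [0.053 0.068 0.072]
wrist hi 883 ([[494.0, -316.0], [498.0, -331.0], [548.0, -317.0], [544.0, -302.0]], array([ 520.7, -316.8]), array([52. , 15.4]), 15.6)
```

View pics/c3.png

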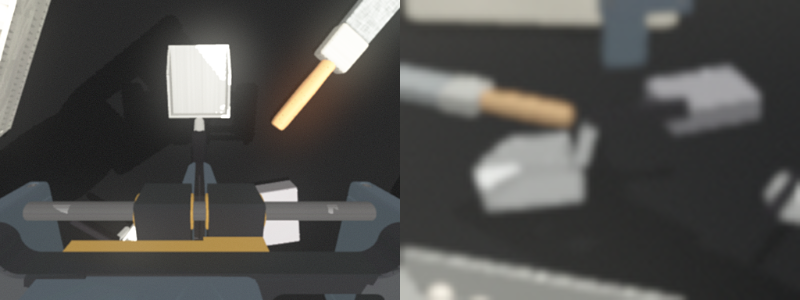

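The depth data shows the handle hasn't moved and lies exactly on the finger line, so the first squeeze simply didn't hold. I'll try again, closing in stages and watching the force.

```bash
python3 -m inch '[[0,0,0,0,0,0,0.4],[0,0,0,0,0,0,0.4],[0,0,0,0,0,0,0.4],[0,0,0,0,0,0,0.4],[0,0,0,0,0,0,0.4],[0,0,0.25,0,0,0,0.4],[0,0,0.25,0,0,0,0.4],[0,0,0.25,0,0,0,0.4],[0,0,0.25,0,0,0,0.4],[0,0,0,0,0,0,0.4]]'
python3 -m inch '[[0,0,0,0,0,0,0.2],[0,0,0,0,0,0,0.2],[0,0,0,0,0,0,0.2],[0,0,0,0,0,0,0.2],[0,0,0,0,0,0,0.2],[0,0,0,0,0,0,0.14],[0,0,0,0,0,0,0.14],[0,0,0,0,0,0,0.14],[0,0,0,0,0,0,0.14],[0,0,0,0,0,0,0.14]]'
python3 - <<'E'
from plan import *
now()
w,_,_=grab('wrist'); cv2.imwrite('pics/c4.png',w[...,::-1])
E
```

```text
time: 8.25
position: [0.5052, -0.3189, 0.043]
tool_rot: [0.991, 0.136, -0.002, -0.003]
ft_force: [-0.6, 0.7, -0.3]
grip_width: 0.401
grip_force: 0.0
time: 9.08
position: [0.5071, -0.3203, 0.0465]
tool_rot: [0.991, 0.136, 0.0, -0.001]
ft_force: [-0.9, -0.1, 2.7]
grip_width: 0.139
grip_force: 1.3
t 9.08 tcp [ 0.5071 -0.3203  0.0465] head/pitch/roll [15.7  0.   0.1] grip 0.139 F [-0.9 -0.1  2.7] q [-0.58  0.48  1.7   0.    0.96  0.71]
lip tray xyz [ 0.1231 -0.2206  0.0006] scoop o [ 0.5889 -0.2973  0.0006]
```

View pics/c4.png

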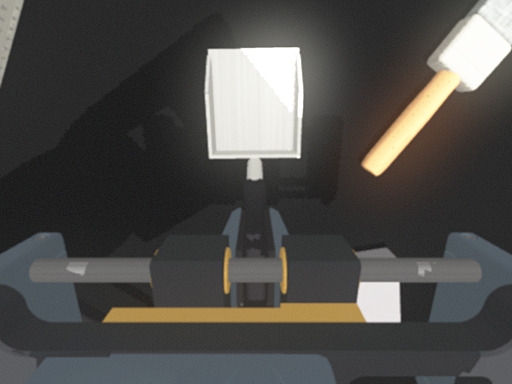

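Run:
```python
from plan import *
s=monitor.read_state(); print(s['torque'])
S=Rn.from_quat(s['tool_rot'])
w,d,c=grab('wrist'); P=cloud(d,c); L=S.inv().apply((P.reshape(-1,3)-s['position'])).reshape(P.shape)
for v in (190,205,212,220,230,240,300):
    print(v,[(u,(L[v,u]*1000).round(0).astype(int).tolist(),w[v,u].tolist()) for u in (222,230,237,245,255,265,275,282)])
for n in('scene','side'):
    im,d,c=grab(n); P=cloud(d,c); l=S.inv().apply(P.reshape(-1,3)-s['position'])*1000
    m=(abs(l[:,0])<30)&(abs(l[:,1])<40)&(l[:,2]>-60)&(l[:,2]<40); q=l[m]; col=im.reshape(-1,3)[m]
    o=np.argsort(-q[:,2])[:: max(1,len(q)//24)]; print(n,len(q),[(q[i].round(0).astype(int).tolist(),col[i].tolist()) for i in o])
```

```text
[-0.14174074  0.21401403 -0.0145005 ]
190 [(222, [10, -30, 46], [43, 42, 41]), (230, [10, -22, 46], [44, 45, 43]), (237, [10, -16, 47], [48, 48, 46]), (245, [31, -5, -25], [54, 55, 54]), (255, [32, 1, -26], [58, 55, 55]), (265, [30, 8, -22], [51, 50, 51]), (275, [10, 21, 47], [47, 46, 47]), (282, [10, 27, 46], [49, 49, 48])]
205 [(222, [-5, -31, 46], [42, 43, 42]), (230, [-5, -23, 47], [51, 50, 50]), (237, [-5, -16, 47], [47, 47, 48]), (245, [20, -6, -24], [44, 45, 42]), (255, [20, 1, -24], [45, 42, 45]), (265, [19, 8, -21], [50, 47, 49]), (275, [-5, 21, 46], [47, 47, 45]), (282, [-5, 28, 46], [49, 46, 49])]
212 [(222, [-12, -31, 47], [44, 44, 45]), (230, [-12, -23, 46], [47, 49, 48]), (237, [19, -10, -35], [84, 94, 101]), (245, [15, -6, -25], [50, 49, 50]), (255, [16, 1, -26], [48, 48, 48]), (265, [18, 8, -30], [48, 46, 49]), (275, [19, 14, -34], [83, 95, 102]), (282, [-13, 28, 47], [41, 43, 42])]
220 [(222, [-21, -31, 47], [45, 46, 44]), (230, [19, -14, -48], [85, 95, 100]), (237, [20, -9, -49], [83, 92, 100]), (245, [10, -6, -27], [46, 43, 46]), (255, [9, 1, -25], [50, 47, 49]), (
[... 2093 characters left out ...]
), ([-27, -6, -15], [48, 48, 49]), ([13, -8, -15], [49, 49, 50]), ([9, -5, -17], [51, 52, 53]), ([-20, -7, -20], [51, 52, 53]), ([24, -10, -22], [52, 51, 52]), ([27, -5, -23], [51, 51, 51]), ([21, 7, -25], [51, 51, 52]), ([15, 3, -26], [66, 72, 76]), ([13, 8, -27], [69, 75, 80]), ([10, -12, -29], [71, 78, 84]), ([-4, -12, -32], [79, 89, 95]), ([-15, -12, -34], [80, 89, 96]), ([16, 13, -37], [64, 68, 71]), ([-17, -17, -40], [87, 93, 99]), ([15, 17, -43], [66, 70, 74]), ([-7, -15, -44], [85, 96, 103]), ([-10, -14, -47], [86, 97, 104]), ([-6, -18, -50], [85, 96, 103]), ([0, -13, -52], [85, 96, 103]), ([13, 10, -54], [73, 79, 84]), ([0, -14, -56], [86, 97, 104]), ([12, -18, -59], [85, 96, 103])]
```

The depth explains it. The handle top sits at tool z = -25 mm, and the visible finger ends reach only about tool z = -28 mm. The fingers were therefore closing just above the handle, and the true tips are about 27 mm short of the reported TCP. I'll open, go 27 mm lower and close.

```bash
python3 -m inch '[[0,0,0,0,0,0,0.5],[0,0,0,0,0,0,0.5],[0,0,0,0,0,0,0.5],[0,0,0,0,0,0,0.5],[0,0,0,0,0,0,0.5],[0,0,0,0,0,0,0.5],[0,0,0.17,0,0,0,0.5],[0,0,0.17,0,0,0,0.5],[0,0,0.17,0,0,0,0.5],[0,0,0.17,0,0,0,0.5]]'
python3 -m inch '[[0,0,0,0,0,0,0.5],[0,0,0,0,0,0,0],[0,0,0,0,0,0,0],[0,0,0,0,0,0,0],[0,0,0,0,0,0,0],[0,0,0,0,0,0,0],[0,0,0,0,0,0,0],[0,0,0,0,0,0,0],[0,0,0,0,0,0,0],[0,0,0,0,0,0,0]]'
python3 - <<'E'
from plan import *
now(); print(monitor.read_state()['grip_force'])
E
```

```text
time: 10.12
position: [0.5067, -0.3199, 0.0179]
tool_rot: [0.991, 0.136, -0.0, -0.001]
ft_force: [-0.1, 0.5, -0.2]
grip_width: 0.5
grip_force: 0.0
time: 10.95
position: [0.5072, -0.3201, 0.0193]
tool_rot: [0.991, 0.137, 0.0, -0.001]
ft_force: [0.2, 0.4, 2.0]
grip_width: 0.173
grip_force: 30.0
t 10.95 tcp [ 0.5072 -0.3201  0.0193] head/pitch/roll [15.7  0.1  0.1] grip 0.173 F [0.2 0.4 2. ] q [-0.58  0.51  1.73  0.    0.91  0.71]
lip tray xyz [ 0.1232 -0.2204 -0.0266] scoop o [ 0.5891 -0.2971 -0.0266]
29.972679018974304
```

Grip is firm: opening 0.173, 30 N. Next I'll lift and carry above the tray's -x end.

```bash
sed -i 's/^TCP=.*/TCP=np.array([-.084,0,.0193])/' plan.py
python3 - <<'E'
from plan import *
G=.15
p,R=tool((.5891-.001,-.2971,.12),15.7,0,(0,0,0)); s=plan([(p,R,10)],0)
p,R=tool(tray(-.012,0,.10),-14.2,-12); plan([(p,R,20)],0,s)
E
```

```text
[[0.0,-0.0,-0.3,-0.0,-0.0,-0.0,0],[0.0,-0.0,-0.3,-0.0,-0.0,-0.0,0],[0.0,-0.0,-0.3,-0.0,-0.0,-0.0,0],[0.0,-0.0,-0.3,-0.001,-0.0,-0.0,0],[0.0,-0.01,-0.3,0.0,-0.001,-0.0,0],[0.0,0.0,-0.3,0.0,0.0,-0.0,0],[0.0,0.0,-0.3,0.0,0.0,-0.0,0],[0.0,0.0,-0.3,-0.0,0.0,-0.0,0],[0.0,0.0,-0.3,-0.0,0.0,-0.0,0],[0.0,0.0,-0.3,-0.0,-0.0,-0.0,0]]
end [ 0.507  -0.3199  0.1393] max 0.3 0.001
[[0.02,-0.4,-0.01,0.003,-0.01,0.026,0],[0.01,-0.4,-0.0,0.002,-0.01,0.026,0],[0.0,-0.4,-0.01,0.003,-0.011,0.026,0],[-0.01,-0.4,-0.01,0.003,-0.01,0.026,0],[-0.02,-0.4,0.0,0.003,-0.01,0.026,0],[-0.03,-0.39,-0.0,0.002,-0.01,0.026,0],[-0.04,-0.4,-0.0,0.003,-0.011,0.026,0],[-0.05,-0.4,-0.0,0.003,-0.01,0.026,0],[-0.07,-0.39,0.0,0.002,-0.01,0.026,0],[-0.07,-0.4,0.01,0.003,-0.01,0.026,0]]
[[-0.08,-0.39,0.0,0.003,-0.011,0.026,0],[-0.09,-0.39,0.01,0.003,-0.01,0.026,0],[-0.11,-0.38,0.01,0.002,-0.01,0.026,0],[-0.11,-0.38,0.01,0.003,-0.01,0.026,0],[-0.12,-0.38,0.02,0.003,-0.01,0.026,0],[-0.13,-0.38,0.01,0.002,-0.011,0.026,0],[-0.14,-0.37,0.02,0.003,-0.01,0.026,0],[-0.15,-0.37,0.02,0.003,-0.01,0.026,0],[-0.16,-0.37,0.03,0.003,-0.01,0.026,0],[-0.17,-0.36,0.03,0.002,-0.011,0.026,0]]
end [ 0.437  -0.0081  0.1455] max 0.4 0.026
```

```bash
python3 -m inch '[[0,0,-0.3,0,0,0,0],[0,0,-0.3,0,0,0,0],[0,0,-0.3,0,0,0,0],[0,0,-0.3,0,0,0,0],[0,0,-0.3,0,0,0,0],[0,0,-0.3,0,0,0,0],[0,0,-0.3,0,0,0,0],[0,0,-0.3,0,0,0,0],[0,0,-0.3,0,0,0,0],[0,0,-0.3,0,0,0,0]]'
python3 -m inch '[[0.02,-0.4,-0.01,0.003,-0.01,0.026,0],[0.01,-0.4,0,0.002,-0.01,0.026,0],[0,-0.4,-0.01,0.003,-0.011,0.026,0],[-0.01,-0.4,-0.01,0.003,-0.01,0.026,0],[-0.02,-0.4,0,0.003,-0.01,0.026,0],[-0.03,-0.39,0,0.002,-0.01,0.026,0],[-0.04,-0.4,0,0.003,-0.011,0.026,0],[-0.05,-0.4,0,0.003,-0.01,0.026,0],[-0.07,-0.39,0,0.002,-0.01,0.026,0],[-0.07,-0.4,0.01,0.003,-0.01,0.026,0]]'
python3 -m inch '[[-0.08,-0.39,0,0.003,-0.011,0.026,0],[-0.09,-0.39,0.01,0.003,-0.01,0.026,0],[-0.11,-0.38,0.01,0.002,-0.01,0.026,0],[-0.11,-0.38,0.01,0.003,-0.01,0.026,0],[-0.12,-0.38,0.02,0.003,-0.01,0.026,0],[-0.13,-0.38,0.01,0.002,-0.011,0.026,0],[-0.14,-0.37,0.02,0.003,-0.01,0.026,0],[-0.15,-0.37,0.02,0.003,-0.01,0.026,0],[-0.16,-0.37,0.03,0.003,-0.01,0.026,0],[-0.17,-0.36,0.03,0.002,-0.011,0.026,0]]'
python3 -m inch '[[0,0,0,0,0,0,0],[0,0,0,0,0,0,0],[0,0,0,0,0,0,0],[0,0,0,0,0,0,0],[0,0,0,0,0,0,0],[0,0,0,0,0,0,0],[0,0,0,0,0,0,0],[0,0,0,0,0,0,0],[0,0,0,0,0,0,0],[0,0,0,0,0,0,0]]'
cat >> plan.py <<'E'
def scoopcheck(names=('scene','side')):   # bright points of the held pan, expressed in the nominal scoop frame
    s=monitor.read_state(); S=Rn.from_quat(s['tool_rot'])*Rn.from_matrix(np.diag([1.,-1,-1])); o=np.array(s['position'])-S.apply(TCP)
    for n in names:
        im,d,c=grab(n); P=cloud(d,c); l=S.inv().apply(P.reshape(-1,3)-o)
        m=(im.reshape(-1,3).min(-1)>60)&(abs(l[:,1])<.05)&(l[:,0]>-.05)&(l[:,0]<.07)&(l[:,2]>-.015)&(l[:,2]<.04)&(d.ravel()>0); q=l[m]*1000
        f=q[(q[:,2]<8)&(abs(q[:,1])<28)&(abs(q[:,0])<28)]
        if len(f)>10:
            A=np.c_[f[:,:2],np.ones(len(f))]; k=np.linalg.lstsq(A,f[:,2],rcond=None)[0]; print(n,'floor slopes deg x,y',np.degrees(k[:2]).round(1),'z at origin',k[2].round(1),len(f))
        print(n,len(q),'x 1/99%',np.percentile(q[:,0],[1,5,95,99]).round(1),'y',np.percentile(q[:,1],[1,99]).round(1))
        cv2.imwrite(f'pics/s_{n}.png',im[...,::-1])
E
python3 - <<'E'
from plan import *
now(); scoopcheck()
a,b=cv2.imread('pics/s_scene.png'),cv2.imread('pics/s_side.png')
o=np.zeros((400,800,3),np.uint8);o[:,:400]=cv2.resize(a[160:260,190:290],(400,400),interpolation=cv2.INTER_CUBIC);o[:,400:]=cv2.resize(b[140:240,210:310],(400,400),interpolation=cv2.INTER_CUBIC);cv2.imwrite('pics/c5.png',o)
E
```

```text
time: 11.78
position: [0.5063, -0.32, 0.1387]
tool_rot: [0.991, 0.136, -0.001, -0.001]
ft_force: [0.6, 0.1, -1.2]
grip_width: 0.17
grip_force: 30.0
time: 12.62
position: [0.471, -0.1634, 0.1417]
tool_rot: [0.999, 0.006, -0.053, -0.007]
ft_force: [0.4, 0.0, -2.7]
grip_width: 0.173
grip_force: 30.0
time: 13.45
position: [0.4363, -0.0078, 0.1451]
tool_rot: [0.987, -0.124, -0.105, -0.013]
ft_force: [0.3, 0.4, -2.4]
grip_width: 0.172
grip_force: 30.0
time: 14.28
position: [0.437, -0.0086, 0.1456]
tool_rot: [0.987, -0.123, -0.104, -0.014]
ft_force: [0.1, -0.2, -2.5]
grip_width: 0.172
grip_force: 30.0
t 14.28 tcp [ 0.437  -0.0086  0.1456] head/pitch/roll [-14.2 -12.    0.1] grip 0.172 F [ 0.1 -0.2 -2.5] q [-0.08  0.26  1.79  0.04  1.3   1.73]
lip tray xyz [-0.0118 -0.0004  0.0998] scoop o [ 0.5128 -0.0277  0.1092]
scene floor slopes deg x,y [-0.8  0.2] z at origin 0.2 213
scene 521 x 1/99% [-42.3 -37.3  42.4  45.3] y [-38.2  35.2]
side floor slopes deg x,y [0.6 2.4] z at origin 3.0 29
side 533 x 1/99% [-47.2 -40.5  36.5  44.3] y [-39.3  38. ]
```

View pics/c5.png

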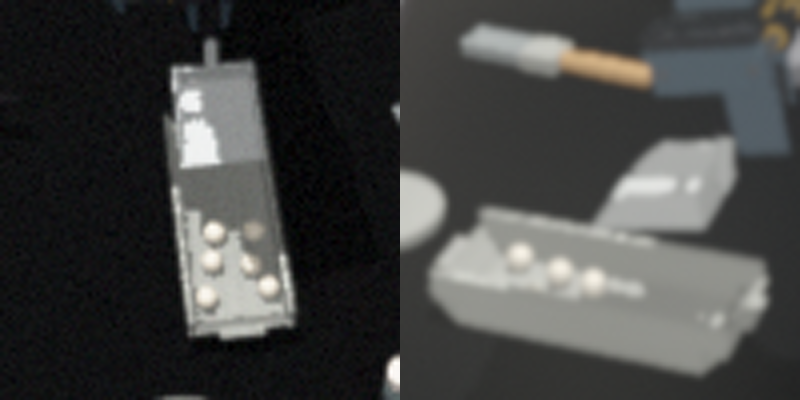

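The scoop sits as modelled, slope within 1° and extents matching. It is aligned with the tray and the lip is behind all the balls. I'll plan the descent first, then the push.

Run:
```python
from plan import *
p,R=tool(tray(-.013,.001,.0085),-14.2,-12); s=plan([(p,R,10)],0)
g=[(*tool(tray(x,.001,z),-14.2,a),n) for x,z,a,n in [(.01,.006,-4,6),(.092,.0055,-4,14)]]; plan(g,0,s)
```

```text
[[0.04,-0.0,0.22,-0.0,0.0,0.0,0],[0.05,-0.01,0.23,-0.0,0.0,0.0,0],[0.04,0.0,0.22,-0.0,0.0,0.0,0],[0.05,-0.0,0.23,-0.0,0.0,0.0,0],[0.04,-0.01,0.22,-0.001,0.0,0.0,0],[0.05,-0.0,0.22,0.0,0.0,0.0,0],[0.04,-0.0,0.23,0.0,0.0,0.0,0],[0.05,-0.01,0.22,0.0,0.0,0.0,0],[0.04,-0.0,0.23,-0.0,0.0,0.0,0],[0.05,-0.0,0.22,-0.0,0.0,0.0,0]]
end [ 0.4363 -0.0071  0.0542] max 0.23 0.001
[[0.09,-0.0,0.07,-0.0,0.023,0.0,0],[0.09,-0.0,0.06,-0.0,0.024,0.0,0],[0.08,-0.0,0.07,-0.0,0.023,0.0,0],[0.09,-0.0,0.08,-0.0,0.023,0.0,0],[0.08,-0.0,0.07,-0.0,0.024,0.0,0],[0.08,-0.0,0.08,-0.0,0.023,0.0,0],[0.15,-0.0,-0.01,-0.0,0.0,0.0,0],[0.14,-0.0,-0.01,-0.0,0.0,0.0,0],[0.15,-0.0,-0.01,-0.0,0.0,0.0,0],[0.15,-0.0,-0.01,-0.0,0.0,0.0,0]]
[[0.14,-0.0,-0.01,-0.0,0.0,0.0,0],[0.15,-0.0,-0.01,-0.0,0.0,0.0,0],[0.14,-0.0,-0.01,-0.0,0.0,0.0,0],[0.15,-0.0,-0.01,-0.0,0.0,0.0,0],[0.15,-0.0,-0.01,-0.0,0.0,0.0,0],[0.14,-0.0,-0.01,-0.0,0.0,0.0,0],[0.15,-0.0,-0.01,-0.0,0.0,0.0,0],[0.15,-0.0,-0.01,-0.0,0.0,0.0,0],[0.14,-0.0,-0.0,-0.0,0.0,0.0,0],[0.15,-0.0,-0.01,-0.0,0.0,0.0,0]]
end [ 0.533  -0.0315  0.0336] max 0.15 0.024
```

```bash
python3 -m inch '[[0.04,0,0.23,0,0,0,0],[0.05,-0.01,0.23,0,0,0,0],[0.04,0,0.23,0,0,0,0],[0.05,0,0.23,0,0,0,0],[0.04,-0.01,0.23,0,0,0,0],[0.05,0,0.23,0,0,0,0],[0.04,0,0.22,0,0,0,0],[0.05,-0.01,0.22,0,0,0,0],[0.05,0,0.22,0,0,0,0],[0.04,0,0.18,0,0,0,0]]'
python3 -m inch '[[0,0,0,0,0,0,0],[0,0,0.02,0,0,0,0],[0,0,0.01,0,0,0,0],[0,0,0,0,0,0,0],[0.09,0,0.07,0,0.023,0,0],[0.09,0,0.06,0,0.024,0,0],[0.08,0,0.07,0,0.023,0,0],[0.09,0,0.08,0,0.023,0,0],[0.08,0,0.07,0,0.024,0,0],[0.08,0,0.08,0,0.023,0,0]]'
python3 - <<'E'
from plan import *
now()
scoopcheck(('scene',))
now()
E
```

```text
time: 15.22
position: [0.4363, -0.0071, 0.0539]
tool_rot: [0.987, -0.123, -0.104, -0.013]
ft_force: [-0.3, -0.9, -2.5]
grip_width: 0.174
grip_force: 30.0
time: 16.05
position: [0.4537, -0.0113, 0.0342]
tool_rot: [0.992, -0.124, -0.034, -0.005]
ft_force: [-0.6, 0.8, -0.4]
grip_width: 0.177
grip_force: 30.0
t 16.05 tcp [ 0.4537 -0.0113  0.0342] head/pitch/roll [-14.2  -3.9   0.1] grip 0.177 F [-0.6  0.8 -0.4] q [-0.06  0.33  2.    0.02  0.88  1.75]
lip tray xyz [0.0103 0.001  0.0062] scoop o [ 0.5337 -0.0316  0.0092]
scene floor slopes deg x,y [ 0.6 -0.2] z at origin 0.6 185
scene 723 x 1/99% [-45.5 -38.2  61.4  68.8] y [-48.6  44.5]
t 16.1 tcp [ 0.4533 -0.0113  0.0338] head/pitch/roll [-14.2  -3.9   0.1] grip 0.173 F [-0.8 -1.1 -0.7] q [-0.06  0.33  2.    0.02  0.88  1.75]
lip tray xyz [0.0099 0.001  0.0059] scoop o [ 0.5333 -0.0315  0.0089]
```

```bash
python3 -m inch '[[0.15,0,-0.01,0,0,0,0],[0.14,0,-0.01,0,0,0,0],[0.15,0,-0.01,0,0,0,0],[0.15,0,-0.01,0,0,0,0],[0.14,0,-0.01,0,0,0,0],[0.15,0,-0.01,0,0,0,0],[0.14,0,-0.01,0,0,0,0],[0.15,0,-0.01,0,0,0,0],[0.15,0,-0.01,0,0,0,0],[0.14,0,-0.01,0,0,0,0]]'
python3 - <<'E'
from plan import *
now(); im,d,c=grab('scene'); b,_,_=grab('side')
o=np.zeros((400,800,3),np.uint8);o[:,:400]=cv2.resize(im[160:260,190:290],(400,400),interpolation=cv2.INTER_CUBIC);o[:,400:]=cv2.resize(b[140:240,210:310],(400,400),interpolation=cv2.INTER_CUBIC);cv2.imwrite('pics/c6.png',o[...,::-1])
p,R=tool(tray(.0925,.001,.0055),-14.2,-4); plan([(p,R,6)],0)
E
```

```text
time: 16.93
position: [0.5102, -0.0258, 0.0338]
tool_rot: [0.992, -0.124, -0.035, -0.005]
ft_force: [-5.1, 1.3, 5.0]
grip_width: 0.171
grip_force: 30.0
t 16.93 tcp [ 0.5102 -0.0258  0.0338] head/pitch/roll [-14.2  -4.1   0.1] grip 0.171 F [-5.1  1.3  5. ] q [-0.08  0.41  1.87  0.02  0.93  1.73]
lip tray xyz [0.0685 0.0008 0.0054] scoop o [ 0.5901 -0.046   0.0086]
[[0.09,-0.0,-0.01,-0.0,-0.0,-0.0,0],[0.09,-0.0,-0.0,-0.0,-0.001,-0.0,0],[0.1,-0.0,-0.01,-0.001,-0.0,-0.0,0],[0.09,-0.0,-0.01,0.0,-0.001,-0.0,0],[0.09,-0.0,-0.0,-0.0,-0.0,-0.0,0],[0.09,-0.0,-0.01,-0.0,-0.0,-0.0,0]]
end [ 0.5333 -0.0315  0.0337] max 0.1 0.001
```

View pics/c6.png

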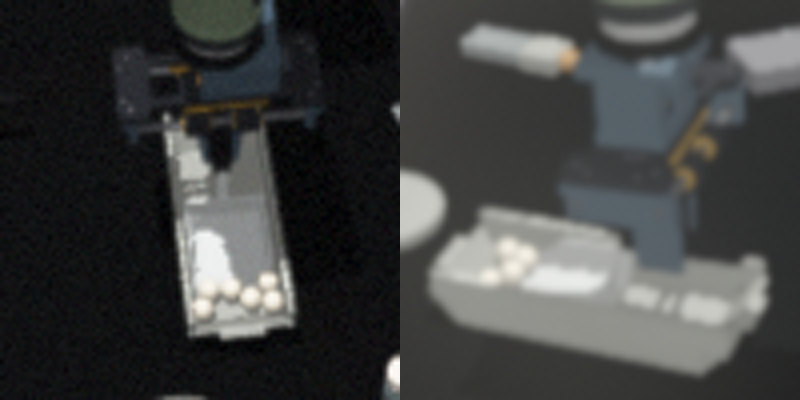

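The balls are bunched against the end wall with some already on the lip. That makes 11 pictures viewed, one over the limit of 10, so from here I'll go by numbers only. Next I'll finish the push and rotate the lip up along the sloped wall.

Run:
```python
from plan import *
s0=(tool(tray(.0692,.001,.0055),-14.2,-4))
s=plan([(*tool(tray(.094,.001,.0055),-14.2,-4),10)],0,s0)
s=plan([(*tool(tray(.1045,.001,.0225),-14.2,9),10),(*tool(tray(.113,.001,.042),-14.2,21),10),(*tool(tray(.105,.001,.13),-14.2,23),10)],0,s)
```

```text
[[0.06,0.0,-0.0,0.0,0.0,0.0,0],[0.06,-0.0,-0.01,0.0,0.0,0.0,0],[0.07,-0.0,-0.0,0.0,0.0,0.0,0],[0.06,0.0,-0.01,0.0,0.0,0.0,0],[0.06,-0.0,-0.0,0.0,0.0,0.0,0],[0.06,-0.0,-0.01,0.0,0.0,0.0,0],[0.06,-0.0,-0.0,0.0,0.0,0.0,0],[0.06,0.0,-0.0,0.0,0.0,0.0,0],[0.07,-0.0,-0.01,0.0,0.0,0.0,0],[0.06,-0.0,-0.0,0.0,0.0,0.0,0]]
end [ 0.535  -0.0319  0.0336] max 0.07 0.0
[[0.02,0.0,0.03,-0.0,0.023,0.0,0],[0.02,-0.0,0.03,0.0,0.022,-0.0,0],[0.02,0.0,0.03,0.0,0.023,0.0,0],[0.02,0.0,0.03,0.0,0.023,0.0,0],[0.02,0.0,0.03,0.0,0.022,0.0,0],[0.01,0.0,0.03,-0.0,0.023,0.0,0],[0.02,0.0,0.03,-0.0,0.023,-0.0,0],[0.01,0.0,0.04,-0.0,0.023,-0.0,0],[0.02,0.0,0.03,0.0,0.022,-0.0,0],[0.01,0.0,0.03,0.0,0.023,-0.0,0]]
[[0.03,0.0,0.02,0.0,0.021,0.0,0],[0.02,0.0,0.03,0.0,0.021,0.0,0],[0.03,0.0,0.02,0.0,0.021,-0.0,0],[0.02,0.0,0.03,0.0,0.021,0.0,0],[0.02,0.0,0.02,0.0,0.021,0.0,0],[0.03,0.0,0.03,0.0,0.021,-0.0,0],[0.02,0.0,0.02,0.0,0.021,-0.0,0],[0.02,0.0,0.03,0.0,0.02,-0.0,0],[0.03,0.0,0.03,0.0,0.021,0.0,0],[0.02,0.0,0.03,0.0,0.021,-0.0,0]]
[[0.06,-0.0,-0.2,0.0,0.004,-0.0,0],[0.06,0.0,-0.2,0.0,0.003,-0.0,0],[0.06,-0.0,-0.2,-0.0,0.004,-0.0,0],[0.06,0.0,-0.21,0.0,0.003,0.0,0],[0.06,-0.0,-0.2,0.0,0.004,0.0,0],[0.06,-0.0,-0.2,0.0,0.003,0.0,0],[0.06,-0.0,-0.2,0.0,0.004,0.0,0],[0.07,-0.0,-0.2,0.0,0.003,0.0,0],[0.06,-0.0,-0.2,0.0,0.004,0.0,0],[0.06,-0.0,-0.2,0.0,0.003,-0.0,0]]
end [ 0.5464 -0.0348  0.0974] max 0.21 0.023
```

```bash
python3 -m inch '[[0.06,0,0,0,0,0,0],[0.06,0,-0.01,0,0,0,0],[0.07,0,0,0,0,0,0],[0.06,0,-0.01,0,0,0,0],[0.06,0,0,0,0,0,0],[0.06,0,-0.01,0,0,0,0],[0.06,0,0,0,0,0,0],[0.06,0,0,0,0,0,0],[0.07,0,-0.01,0,0,0,0],[0.06,0,0,0,0,0,0]]'
cat >> plan.py <<'E'
def balls():   # white blobs: ray hits at ball-centre height are ambiguous, so give depth points in tray and nominal scoop frames
    s=monitor.read_state(); S=Rn.from_quat(s['tool_rot'])*Rn.from_matrix(np.diag([1.,-1,-1])); o=np.array(s['position'])-S.apply(TCP)
    for n in('scene','side'):
        im,d,c=grab(n); K,Rc,t=c; P=cloud(d,c); f=im.astype(int)
        big=cv2.resize(im,None,fx=4,fy=4,interpolation=cv2.INTER_CUBIC); hsv=cv2.cvtColor(big,cv2.COLOR_RGB2HSV); w=((big[...,0].astype(int)-big[...,2]>6)&(big.min(-1)>(170 if n=='scene' else 150))).astype(np.uint8)
        nn,l,st,ce=cv2.connectedComponentsWithStats(cv2.morphologyEx(w,cv2.MORPH_OPEN,np.ones((5,5),np.uint8)))
        for i in range(1,nn):
            if 40<st[i,4]<3000:
                u,v=ce[i]/4; q=P[int(round(v)),int(round(u))]
                if not(.4<q[0]<.75 and -.16<q[1]<.35 and -.01<q[2]<.3): continue
                e=q-TR; print(n,st[i,4],'px',ce[i].round(0)//4,'world',q.round(3),'tray',np.round([e[0]*np.cos(TH)+e[1]*np.sin(TH),-e[0]*np.sin(TH)+e[1]*np.cos(TH)],3),'scoop',S.inv().apply(q-o).round(3))
E
python3 - <<'E'
from plan import *
now(); balls()
E
```

```text
time: 17.87
position: [0.533, -0.0316, 0.0335]
tool_rot: [0.992, -0.124, -0.036, -0.005]
ft_force: [-10.2, 2.8, 6.8]
grip_width: 0.174
grip_force: 30.0
t 17.87 tcp [ 0.533  -0.0316  0.0335] head/pitch/roll [-14.2  -4.2   0. ] grip 0.174 F [-10.2   2.8   6.8] q [-0.09  0.44  1.81  0.02  0.96  1.72]
lip tray xyz [0.0919 0.0008 0.0048] scoop o [ 0.6128 -0.0517  0.0081]
scene 74 px [312. 190.] world [0.549 0.244 0.015] tray [-0.088  0.272] scoop [-0.135  0.271 -0.003]
scene 1133 px [244. 235.] world [ 0.652 -0.077  0.023] tray [ 0.091 -0.014] scoop [ 0.043 -0.015  0.018]
scene 252 px [258. 235.] world [ 0.671 -0.035  0.028] tray [0.1   0.032] scoop [0.051 0.031 0.024]
side 2226 px [235. 204.] world [ 0.647 -0.077  0.023] tray [ 0.086 -0.015] scoop [ 0.038 -0.016  0.018]
```

```bash
python3 -m inch '[[0.04,0,0.03,0,0.023,0,0],[0.02,0,0.03,0,0.022,0,0],[0.02,0,0.03,0,0.023,0,0],[0.02,0,0.03,0,0.023,0,0],[0.02,0,0.03,0,0.022,0,0],[0.01,0,0.03,0,0.023,0,0],[0.02,0,0.03,0,0.023,0,0],[0.01,0,0.04,0,0.023,0,0],[0.02,0,0.03,0,0.022,0,0],[0.01,0,0.03,0,0.023,0,0]]'
python3 - <<'E'
from plan import *
now(); balls()
E
```

```text
time: 18.8
position: [0.542, -0.0338, 0.0204]
tool_rot: [0.989, -0.123, 0.078, 0.009]
ft_force: [0.2, 0.4, -3.4]
grip_width: 0.172
grip_force: 30.0
t 18.8 tcp [ 0.542  -0.0338  0.0204] head/pitch/roll [-14.2   9.    0.1] grip 0.172 F [ 0.2  0.4 -3.4] q [-0.07  0.37  2.   -0.05  0.62  1.79]
lip tray xyz [0.1045 0.0008 0.0216] scoop o [ 0.6254 -0.0549  0.0146]
scene 43 px [240. 215.] world [ 0.552 -0.06   0.007] tray [-0.01  -0.022] scoop [-0.071 -0.023  0.003]
scene 2034 px [249. 235.] world [ 0.648 -0.06   0.014] tray [0.084 0.001] scoop [ 0.023  0.    -0.004]
scene 46 px [242. 265.] world [ 0.748 -0.125  0.009] tray [ 0.196 -0.037] scoop [ 0.133 -0.037 -0.027]
```

```bash
python3 -m inch '[[0.03,0,0.02,0,0.021,0,0],[0.02,0,0.03,0,0.021,0,0],[0.03,0,0.02,0,0.021,0,0],[0.02,0,0.03,0,0.021,0,0],[0.02,0,0.02,0,0.021,0,0],[0.03,0,0.03,0,0.021,0,0],[0.02,0,0.02,0,0.021,0,0],[0.02,0,0.03,0,0.02,0,0],[0.03,0,0.03,0,0.021,0,0],[0.02,0,0.03,0,0.021,0,0]]'
python3 -m inch '[[0.06,0,-0.2,0,0.004,0,0],[0.06,0,-0.2,0,0.003,0,0],[0.06,0,-0.2,0,0.004,0,0],[0.06,0,-0.21,0,0.003,0,0],[0.06,0,-0.2,0,0.004,0,0],[0.06,0,-0.2,0,0.003,0,0],[0.06,0,-0.2,0,0.004,0,0],[0.07,0,-0.2,0,0.003,0,0],[0.06,0,-0.2,0,0.004,0,0],[0.06,0,-0.2,0,0.003,0,0]]'
cat >> plan.py <<'E'
def peaks():   # ball tops = local circles: count via Hough on the enlarged views, given with depth
    s=monitor.read_state(); S=Rn.from_quat(s['tool_rot'])*Rn.from_matrix(np.diag([1.,-1,-1])); o=np.array(s['position'])-S.apply(TCP)
    for n,px,z in(('scene',4.0,0),('side',6.,0)):
        im,d,c=grab(n); P=cloud(d,c); k=6; big=cv2.GaussianBlur(cv2.resize(cv2.cvtColor(im,cv2.COLOR_RGB2GRAY),None,fx=k,fy=k,interpolation=cv2.INTER_CUBIC),(0,0),3)
        r=int(.010*c[0][0,0]/(1.27 if n=='scene' else 1.1)*k)
        C=cv2.HoughCircles(big,cv2.HOUGH_GRADIENT,1.5,1.5*r,param1=60,param2=16,minRadius=int(.75*r),maxRadius=int(1.3*r))
        if C is None: continue
        for u,v,rr in C[0]/k:
            q=P[min(383,int(v)),min(511,int(u))]; e=q-TR; w=np.array([e[0]*np.cos(TH)+e[1]*np.sin(TH),-e[0]*np.sin(TH)+e[1]*np.cos(TH)]); L=S.inv().apply(q-o)
            g=im[min(383,int(v)),min(511,int(u))]
            if g.min()>175 and .4<q[0]<.8 and -.16<q[1]<.35: print(n,(round(u),round(v)),'world',q.round(3),'tray',w.round(3),'scoop',L.round(3),g)
E
python3 - <<'E'
from plan import *
now(); peaks()
E
```

```text
time: 19.73
position: [0.554, -0.0368, 0.0133]
tool_rot: [0.976, -0.122, 0.181, 0.022]
ft_force: [0.1, 0.2, -3.8]
grip_width: 0.17
grip_force: 30.0
time: 20.57
position: [0.5461, -0.0349, 0.0981]
tool_rot: [0.972, -0.121, 0.198, 0.024]
ft_force: [0.2, -0.2, -3.9]
grip_width: 0.173
grip_force: 30.0
t 20.57 tcp [ 0.5461 -0.0349  0.0981] head/pitch/roll [-14.2  23.    0.1] grip 0.173 F [ 0.2 -0.2 -3.9] q [-0.03  0.19  2.1  -0.18  0.47  1.94]
lip tray xyz [0.1045 0.0007 0.1307] scoop o [ 0.6284 -0.0557  0.1132]
scene (290, 252) world [0.781 0.038 0.053] tray [0.188 0.129] scoop [ 0.092  0.128 -0.104] [249 246 243]
scene (251, 212) world [ 0.618 -0.041  0.119] tray [0.05  0.012] scoop [-0.01   0.011  0.011] [238 233 222]
scene (254, 208) world [ 0.608 -0.026  0.121] tray [0.036 0.024] scoop [-0.021  0.024  0.018] [247 244 236]
scene (240, 210) world [ 0.6   -0.075  0.118] tray [ 0.041 -0.025] scoop [-0.019 -0.026  0.013] [237 233 223]
scene (255, 215) world [ 0.638 -0.038  0.126] tray [0.068 0.02 ] scoop [0.009 0.02  0.01 ] [226 219 201]
scene (245, 211) world [ 0.613 -0.065  0.124] tray [ 0.05  -0.012] scoop [-0.007 -0.013  0.015] [246 242 234]
side (183, 216) world [0.779 0.039 0.056] tray [0.185 0.129] scoop [ 0.09   0.129 -0.101] [251 247 240]
side (223, 181) world [ 0.672 -0.039  0.128] tray [0.101 0.028] scoop [ 0.041  0.027 -0.001] [208 209 206]
side (256, 178) world [ 0.581 -0.081  0.121] tray [ 0.024 -0.036] scoop [-0.033 -0.036  0.022] [186 187 184]
side (299, 215) world [ 0.449 -0.029  0.031] tray [-0.117 -0.018] scoop [-0.198 -0.019 -0.006] [188 188 182]
side (232, 174) world [ 0.654 -0.086  0.129] tray [ 0.096 -0.022] scoop [ 0.036 -0.023  0.002] [233 235 232]
```

Depth shows five balls or more in the pan, and the wrist force rose by 1.4 N, which fits about 5–6 balls. Now I'll carry it to the jar, nose up.

Run:
```python
from plan import *
J=np.array([.5542,.2312,0]); h=23; f=np.array([np.cos(np.radians(h)),np.sin(np.radians(h)),0])
a=np.array(tray(.1045,.0007,.1307)); b=J-.020*f+[0,0,.15]
w=lambda t,n:(*tool(a+(b-a)*t,-14.2+(h+14.2)*t,22.5-4.5*t),n)
s=plan([w(.06,4),w(.94,22),w(1,4)],0)
print('pour')
s=plan([(*tool(b*[1,1,0]+[0,0,.092],h,2),10),(*tool(b*[1,1,0]+[0,0,.086],h,-56),20)],0,s)
```

```text
[[-0.07,-0.06,-0.04,0.003,-0.004,-0.009,0],[-0.07,-0.06,-0.05,0.004,-0.004,-0.009,0],[-0.08,-0.06,-0.04,0.003,-0.004,-0.01,0],[-0.07,-0.06,-0.04,0.003,-0.004,-0.009,0],[-0.14,-0.18,-0.09,0.009,-0.003,-0.024,0],[-0.15,-0.18,-0.09,0.009,-0.003,-0.025,0],[-0.13,-0.18,-0.09,0.009,-0.003,-0.024,0],[-0.13,-0.19,-0.08,0.009,-0.003,-0.024,0],[-0.13,-0.2,-0.08,0.009,-0.003,-0.025,0],[-0.13,-0.19,-0.09,0.009,-0.003,-0.024,0]]
[[-0.11,-0.2,-0.07,0.009,-0.003,-0.024,0],[-0.12,-0.21,-0.08,0.009,-0.004,-0.025,0],[-0.11,-0.2,-0.07,0.009,-0.003,-0.024,0],[-0.1,-0.22,-0.08,0.009,-0.003,-0.025,0],[-0.1,-0.21,-0.07,0.009,-0.003,-0.024,0],[-0.1,-0.22,-0.06,0.009,-0.003,-0.024,0],[-0.09,-0.22,-0.07,0.009,-0.003,-0.025,0],[-0.08,-0.22,-0.06,0.009,-0.003,-0.024,0],[-0.08,-0.22,-0.06,0.009,-0.003,-0.024,0],[-0.07,-0.23,-0.06,0.009,-0.003,-0.025,0]]
[[-0.07,-0.23,-0.06,0.009,-0.003,-0.024,0],[-0.06,-0.23,-0.05,0.009,-0.003,-0.024,0],[-0.06,-0.24,-0.05,0.009,-0.003,-0.025,0],[-0.05,-0.23,-0.05,0.009,-0.003,-0.024,0],[-0.05,-0.24,-0.05,0.009,-0.003,-0.024,0],[-0.04,-0.24,-0.04,0.009,-0.003,-0.025,0],[-0.0,-0.0
[... 586 characters left out ...]
0,-0.12,0.0,-0.05,-0.0,0],[0.08,0.0,-0.13,0.0,-0.051,-0.0,0],[0.08,0.0,-0.13,0.0,-0.051,-0.0,0],[0.07,0.0,-0.13,0.0,-0.05,-0.0,0],[0.06,0.0,-0.14,0.0,-0.051,-0.0,0],[0.06,0.0,-0.14,0.0,-0.05,-0.0,0],[0.05,0.0,-0.14,0.0,-0.051,-0.0,0],[0.04,0.0,-0.15,0.0,-0.051,-0.0,0],[0.03,0.0,-0.15,0.0,-0.05,-0.0,0]]
[[0.03,0.0,-0.15,0.0,-0.051,-0.0,0],[0.02,0.0,-0.15,0.0,-0.051,-0.0,0],[0.01,0.0,-0.15,0.0,-0.05,-0.0,0],[0.01,0.0,-0.15,0.0,-0.051,-0.0,0],[-0.01,0.0,-0.16,0.0,-0.051,-0.0,0],[-0.01,0.0,-0.15,0.0,-0.05,-0.0,0],[-0.02,0.0,-0.15,0.0,-0.051,-0.0,0],[-0.02,0.0,-0.15,0.0,-0.05,-0.0,0],[-0.04,0.0,-0.15,0.0,-0.051,-0.0,0],[-0.04,0.0,-0.14,0.0,-0.051,-0.0,0]]
end [0.484  0.2015 0.2038] max 0.16 0.051
```

```bash
python3 -m inch '[[-0.07,-0.06,-0.04,0.003,-0.004,-0.009,0],[-0.07,-0.06,-0.05,0.004,-0.004,-0.009,0],[-0.08,-0.06,-0.04,0.003,-0.004,-0.01,0],[-0.07,-0.06,-0.04,0.003,-0.004,-0.009,0],[-0.14,-0.18,-0.09,0.009,-0.003,-0.024,0],[-0.15,-0.18,-0.09,0.009,-0.003,-0.025,0],[-0.13,-0.18,-0.09,0.009,-0.003,-0.024,0],[-0.13,-0.19,-0.08,0.009,-0.003,-0.024,0],[-0.13,-0.2,-0.08,0.009,-0.003,-0.025,0],[-0.13,-0.19,-0.09,0.009,-0.003,-0.024,0]]'
python3 -m inch '[[-0.11,-0.2,-0.07,0.009,-0.003,-0.024,0],[-0.12,-0.21,-0.08,0.009,-0.004,-0.025,0],[-0.11,-0.2,-0.07,0.009,-0.003,-0.024,0],[-0.1,-0.22,-0.08,0.009,-0.003,-0.025,0],[-0.1,-0.21,-0.07,0.009,-0.003,-0.024,0],[-0.1,-0.22,-0.06,0.009,-0.003,-0.024,0],[-0.09,-0.22,-0.07,0.009,-0.003,-0.025,0],[-0.08,-0.22,-0.06,0.009,-0.003,-0.024,0],[-0.08,-0.22,-0.06,0.009,-0.003,-0.024,0],[-0.07,-0.23,-0.06,0.009,-0.003,-0.025,0]]'
python3 -m inch '[[-0.07,-0.23,-0.06,0.009,-0.003,-0.024,0],[-0.06,-0.23,-0.05,0.009,-0.003,-0.024,0],[-0.06,-0.24,-0.05,0.009,-0.003,-0.025,0],[-0.05,-0.23,-0.05,0.009,-0.003,-0.024,0],[-0.05,-0.24,-0.05,0.009,-0.003,-0.024,0],[-0.04,-0.24,-0.04,0.009,-0.003,-0.025,0],[0,-0.09,-0.01,0.003,-0.001,-0.009,0],[-0.01,-0.08,-0.02,0.003,-0.002,-0.009,0],[0,-0.09,-0.01,0.003,-0.001,-0.01,0],[0,-0.09,-0.01,0.003,-0.001,-0.009,0]]'
python3 - <<'E'
from plan import *
vision.get_image('side'); now(); peaks()
E
```

```text
time: 21.5
position: [0.5039, 0.0283, 0.1065]
tool_rot: [0.983, -0.024, 0.182, 0.007]
ft_force: [0.0, -0.1, -4.5]
grip_width: 0.171
grip_force: 30.0
time: 22.33
position: [0.4531, 0.1113, 0.1183]
tool_rot: [0.981, 0.103, 0.166, -0.016]
ft_force: [-0.2, -0.5, -3.1]
grip_width: 0.169
grip_force: 30.0
time: 23.17
position: [0.4166, 0.1734, 0.127]
tool_rot: [0.968, 0.197, 0.152, -0.031]
ft_force: [0.9, 0.3, -3.8]
grip_width: 0.171
grip_force: 30.0
t 23.22 tcp [0.4166 0.1737 0.1271] head/pitch/roll [23.  17.8  0.1] grip 0.17 F [ 0.6  0.  -3. ] q [0.36 0.02 2.16 0.02 0.65 1.51]
lip tray xyz [-0.0961  0.2491  0.1482] scoop o [0.4956 0.2073 0.1344]
scene (292, 253) world [0.782 0.041 0.053] tray [0.189 0.132] scoop [ 0.164 -0.266 -0.138] [249 246 243]
scene (299, 155) world [0.461 0.214 0.14 ] tray [-0.166  0.221] scoop [-0.026  0.02   0.015] [245 240 231]
scene (305, 159) world [0.487 0.221 0.148] tray [-0.142  0.235] scoop [0.002 0.016 0.014] [234 229 216]
scene (303, 171) world [0.537 0.194 0.14 ] tray [-0.087  0.22 ] scoop [ 0.033 -0.028 -0.005] [229 231 231]
scene (246, 189) world [0.454 0.002 0.026] tray [-0.12   0.014] scoop [-0.147 -0.173 -0.067] [182 186 179]
side (264, 243) world [0.517 0.241 0.142] tray [-0.117  0.261] scoop [ 0.034  0.022 -0.003] [230 231 228]
side (183, 216) world [0.78  0.035 0.053] tray [0.188 0.126] scoop [ 0.16  -0.27  -0.137] [251 246 239]
side (297, 236) world [0.447 0.222 0.149] tray [-0.181  0.225] scoop [-0.033  0.032  0.026] [193 195 192]
side (226, 202) world [ 0.678 -0.074  0.031] tray [ 0.116 -0.005] scoop [ 0.023 -0.331 -0.116] [190 190 185]
side (301, 221) world [0.438 0.185 0.167] tray [-0.181  0.187] scoop [-0.049  0.002  0.05 ] [182 184 181]
```

Everything is in place over the jar, so I'll pour.

```bash
python3 -m inch '[[-0.02,0,0.05,0,-0.028,0,0],[-0.02,0,0.05,0,-0.028,0,0],[-0.01,0,0.05,0,-0.028,0,0],[-0.02,0,0.06,0,-0.028,0,0],[-0.01,0,0.05,0,-0.028,0,0],[-0.01,0,0.05,0,-0.028,0,0],[-0.01,0,0.05,0,-0.028,0,0],[-0.01,0,0.06,0,-0.028,0,0],[-0.01,0,0.05,0,-0.027,0,0],[-0.01,0,0.05,0,-0.028,0,0]]'
python3 -m inch '[[0.1,0,-0.12,0,-0.051,0,0],[0.09,0,-0.12,0,-0.05,0,0],[0.08,0,-0.13,0,-0.051,0,0],[0.08,0,-0.13,0,-0.051,0,0],[0.07,0,-0.13,0,-0.05,0,0],[0.06,0,-0.14,0,-0.051,0,0],[0.06,0,-0.14,0,-0.05,0,0],[0.05,0,-0.14,0,-0.051,0,0],[0.04,0,-0.15,0,-0.051,0,0],[0.03,0,-0.15,0,-0.05,0,0]]'
python3 -m inch '[[0.03,0,-0.15,0,-0.051,0,0],[0.02,0,-0.15,0,-0.051,0,0],[0.01,0,-0.15,0,-0.05,0,0],[0.01,0,-0.15,0,-0.051,0,0],[-0.01,0,-0.16,0,-0.051,0,0],[-0.01,0,-0.15,0,-0.05,0,0],[-0.02,0,-0.15,0,-0.051,0,0],[-0.02,0,-0.15,0,-0.05,0,0],[-0.04,0,-0.15,0,-0.051,0,0],[-0.04,0,-0.14,0,-0.051,0,0]]'
python3 -m inch '[[0,0,0,0,0,0,0],[0,0,0,0,0,0,0],[0,0,0,0,0,0,0],[0,0,0,0,0,0,0],[0,0,0,0,0,0,0],[0,0,0,0,0,0,0],[0,0,0,0,0,0,0],[0,0,0,0,0,0,0],[0,0,0,0,0,0,0],[0,0,0,0,0,0,0]]'
python3 - <<'E'
from plan import *
now(); peaks()
E
```

```text
time: 24.15
position: [0.4161, 0.1726, 0.1054]
tool_rot: [0.98, 0.199, 0.016, -0.004]
ft_force: [0.2, -0.5, -3.9]
grip_width: 0.173
grip_force: 30.0
time: 24.98
position: [0.4512, 0.1874, 0.1539]
tool_rot: [0.953, 0.194, -0.229, 0.046]
ft_force: [-0.6, 0.1, -2.4]
grip_width: 0.175
grip_force: 30.0
time: 25.82
position: [0.4851, 0.2017, 0.2011]
tool_rot: [0.865, 0.176, -0.461, 0.093]
ft_force: [-0.2, 0.4, -2.1]
grip_width: 0.171
grip_force: 30.0
time: 26.65
position: [0.4834, 0.2014, 0.2021]
tool_rot: [0.864, 0.176, -0.461, 0.093]
ft_force: [-0.5, 0.5, -1.9]
grip_width: 0.175
grip_force: 30.0
t 26.65 tcp [0.4834 0.2014 0.2021] head/pitch/roll [ 23.1 -56.2   0.1] grip 0.175 F [-0.5  0.5 -1.9] q [ 0.38  0.82  1.04 -0.02  2.26  1.55]
lip tray xyz [-0.0961  0.2483  0.0842] scoop o [0.5117 0.2135 0.1216]
scene (290, 252) world [0.781 0.038 0.053] tray [0.188 0.129] scoop [ 0.156 -0.267  0.111] [249 246 242]
scene (236, 274) world [ 0.779 -0.157  0.028] tray [ 0.234 -0.061] scoop [ 0.134 -0.446  0.033] [181 182 176]
scene (246, 189) world [0.454 0.002 0.026] tray [-0.12   0.014] scoop [ 0.003 -0.172 -0.166] [187 187 182]
side (180, 216) world [0.782 0.045 0.057] tray [0.188 0.136] scoop [ 0.156 -0.261  0.116] [250 245 238]
side (296, 219) world [ 0.457 -0.011  0.029] tray [-0.114  0.003] scoop [-0.    -0.185 -0.166] [183 183 177]
```

Force fell back to the empty-scoop value, so the pan has emptied. I'll rise, level the scoop and take it back to its starting spot.

Run:
```python
from plan import *
J=np.array([.5542,.2312,0]); f=np.array([np.cos(.4014),np.sin(.4014),0])
s=plan([(*tool(J-.03*f+[0,0,.15],23,-28),10),(*tool((.5885,-.2971,.12),15.7,0,(0,0,0)),30)],0)
```

```text
[[-0.13,0.0,0.09,-0.0,0.049,0.0,0],[-0.14,0.0,0.07,-0.0,0.049,0.0,0],[-0.14,0.0,0.08,-0.0,0.05,0.0,0],[-0.15,0.0,0.06,-0.0,0.049,0.0,0],[-0.15,0.0,0.06,-0.0,0.049,0.0,0],[-0.15,0.0,0.05,-0.0,0.049,0.0,0],[-0.15,0.0,0.04,-0.001,0.049,0.0,0],[-0.15,0.0,0.04,0.0,0.05,0.0,0],[-0.16,0.01,0.02,0.0,0.049,0.0,0],[-0.16,-0.0,0.02,0.0,0.049,0.001,0]]
[[-0.06,0.41,0.11,0.001,0.016,0.004,0],[-0.05,0.41,0.12,0.001,0.017,0.004,0],[-0.06,0.4,0.11,0.001,0.016,0.004,0],[-0.05,0.41,0.11,0.001,0.016,0.005,0],[-0.06,0.41,0.1,0.001,0.016,0.004,0],[-0.06,0.41,0.11,0.001,0.017,0.004,0],[-0.05,0.41,0.11,0.001,0.016,0.004,0],[-0.06,0.41,0.1,0.001,0.016,0.004,0],[-0.06,0.41,0.1,0.001,0.016,0.004,0],[-0.05,0.41,0.1,0.001,0.017,0.005,0]]
[[-0.06,0.41,0.1,0.001,0.016,0.004,0],[-0.06,0.41,0.1,0.002,0.016,0.004,0],[-0.05,0.41,0.1,0.001,0.016,0.004,0],[-0.06,0.41,0.1,0.001,0.017,0.004,0],[-0.05,0.42,0.09,0.001,0.016,0.004,0],[-0.06,0.41,0.09,0.001,0.016,0.004,0],[-0.05,0.41,0.09,0.001,0.017,0.005,0],[-0.06,0.42,0.1,0.001,0.016,0.004,0],[-0.05,0.41,0.08,0.001,0.016,0.004,0],[-0.06,0.41,0.09,0.001,0.016,0.004,0]]
[[-0.05,0.42,0.09,0.001,0.017,0.004,0],[-0.06,0.41,0.08,0.001,0.016,0.004,0],[-0.05,0.42,0.09,0.001,0.016,0.004,0],[-0.05,0.41,0.08,0.001,0.016,0.005,0],[-0.06,0.42,0.08,0.001,0.017,0.004,0],[-0.05,0.41,0.08,0.001,0.016,0.004,0],[-0.05,0.42,0.08,0.001,0.016,0.004,0],[-0.05,0.41,0.08,0.001,0.017,0.004,0],[-0.05,0.42,0.07,0.001,0.016,0.004,0],[-0.06,0.42,0.08,0.001,0.016,0.005,0]]
end [ 0.5075 -0.32    0.1393] max 0.42 0.05
```

```bash
python3 -m inch '[[-0.13,0,0.09,0,0.049,0,0],[-0.14,0,0.07,0,0.049,0,0],[-0.14,0,0.08,0,0.05,0,0],[-0.15,0,0.06,0,0.049,0,0],[-0.15,0,0.06,0,0.049,0,0],[-0.15,0,0.05,0,0.049,0,0],[-0.15,0,0.04,0,0.049,0,0],[-0.15,0,0.04,0,0.05,0,0],[-0.16,0,0.02,0,0.049,0,0],[-0.16,0,0.02,0,0.049,0.001,0]]'
python3 -m inch '[[-0.06,0.41,0.11,0.001,0.016,0.004,0],[-0.05,0.41,0.12,0.001,0.017,0.004,0],[-0.06,0.4,0.11,0.001,0.016,0.004,0],[-0.05,0.41,0.11,0.001,0.016,0.005,0],[-0.06,0.41,0.1,0.001,0.016,0.004,0],[-0.06,0.41,0.11,0.001,0.017,0.004,0],[-0.05,0.41,0.11,0.001,0.016,0.004,0],[-0.06,0.41,0.1,0.001,0.016,0.004,0],[-0.06,0.41,0.1,0.001,0.016,0.004,0],[-0.05,0.41,0.1,0.001,0.017,0.005,0]]'
python3 -m inch '[[-0.06,0.41,0.1,0.001,0.016,0.004,0],[-0.06,0.41,0.1,0.002,0.016,0.004,0],[-0.05,0.41,0.1,0.001,0.016,0.004,0],[-0.06,0.41,0.1,0.001,0.017,0.004,0],[-0.05,0.42,0.09,0.001,0.016,0.004,0],[-0.06,0.41,0.09,0.001,0.016,0.004,0],[-0.05,0.41,0.09,0.001,0.017,0.005,0],[-0.06,0.42,0.1,0.001,0.016,0.004,0],[-0.05,0.41,0.08,0.001,0.016,0.004,0],[-0.06,0.41,0.09,0.001,0.016,0.004,0]]'
python3 -m inch '[[-0.05,0.42,0.09,0.001,0.017,0.004,0],[-0.06,0.41,0.08,0.001,0.016,0.004,0],[-0.05,0.42,0.09,0.001,0.016,0.004,0],[-0.05,0.41,0.08,0.001,0.016,0.005,0],[-0.06,0.42,0.08,0.001,0.017,0.004,0],[-0.05,0.41,0.08,0.001,0.016,0.004,0],[-0.05,0.42,0.08,0.001,0.016,0.004,0],[-0.05,0.41,0.08,0.001,0.017,0.004,0],[-0.05,0.42,0.07,0.001,0.016,0.004,0],[-0.06,0.42,0.08,0.001,0.016,0.005,0]]'
python3 - <<'E'
from plan import *
for _ in range(4): vision.get_image('side')
now(); peaks(); scoopcheck()
plan([(*tool((.5885,-.2971,.003),15.7,0,(0,0,0)),10)],0)
# count ball-like points in the jar and the tray from depth
im,d,c=grab('scene'); P=cloud(d,c); X,Y,Z=P[...,0],P[...,1],P[...,2]
m=(np.hypot(X-.5542,Y-.2312)<.046)&(Z<.06); w=((im.min(-1)>170)&(im[...,0].astype(int)-im[...,2]>5)); g=(m&w).astype(np.uint8)
print('jar: pts',m.sum(),'white',g.sum(),'z pct',np.percentile(Z[m],[5,50,95]).round(3), 'white z',np.percentile(Z[m&w],[5,50,95]).round(3) if g.sum() else '')
e=P-TR; tx=e[...,0]*np.cos(TH)+e[...,1]*np.sin(TH); ty=-e[...,0]*np.sin(TH)+e[...,1]*np.cos(TH)
m=(abs(tx)<.1)&(abs(ty)<.038)&(Z<.05); print('tray pts',m.sum(),'above floor',(m&(Z>.015)&(abs(tx)<.093)&(abs(ty)<.034)).sum(),'white',(m&w).sum())
f=np.load('scene0.npz'); w0=(f['im'].min(-1)>170)&(f['im'][...,0].astype(int)-f['im'][...,2]>5); print('initial tray white',(m&w0).sum())
# white blobs elsewhere on the bench compared with the start
dif=(cv2.absdiff(im,f['im']).max(-1)>60)&(X>.3)&(X<.9)&(abs(Y)<.45)&(Z<.08)
n,l,st,ce=cv2.connectedComponentsWithStats(dif.astype(np.uint8)); print([(ce[i].round(0).tolist(),int(st[i,4]),P[l==i].mean(0).round(2).tolist()) for i in range(1,n) if st[i,4]>5])
E
```

```text
time: 27.58
position: [0.4293, 0.1784, 0.2282]
tool_rot: [0.951, 0.193, -0.236, 0.048]
ft_force: [0.6, 0.3, -1.9]
grip_width: 0.176
grip_force: 30.0
time: 28.42
position: [0.4551, 0.0119, 0.1984]
tool_rot: [0.971, 0.175, -0.159, 0.032]
ft_force: [0.6, -0.2, -1.4]
grip_width: 0.178
grip_force: 30.0
time: 29.25
position: [0.4805, -0.1539, 0.1686]
tool_rot: [0.984, 0.156, -0.081, 0.015]
ft_force: [0.3, -0.3, -2.5]
grip_width: 0.171
grip_force: 30.0
time: 30.08
position: [0.5061, -0.3199, 0.1387]
tool_rot: [0.991, 0.136, -0.001, -0.001]
ft_force: [-0.2, -0.1, -1.9]
grip_width: 0.175
grip_force: 30.0
t 30.28 tcp [ 0.506  -0.3191  0.1386] head/pitch/roll [15.6 -0.1  0.2] grip 0.178 F [-0.2  0.8 -0.6] q [-0.58  0.39  1.58  0.    1.17  0.72]
lip tray xyz [ 0.121  -0.2205  0.1191] scoop o [ 0.5869 -0.2965  0.1191]
scene (292, 253) world [0.781 0.042 0.05 ] tray [0.187 0.133] scoop [ 0.278  0.274 -0.07 ] [248 245 242]
scene (313, 184) world [0.534 0.254 0.031] tray [-0.105  0.278] scoop [ 0.097  0.544 -0.09 ] [224 216 200]
scene (320, 190) world [0.569 0.262 0.031] tray [-0.072  0.294] scoop [
[... 1010 characters left out ...]
]
side floor slopes deg x,y [-3.   2.5] z at origin 0.2 28
side 411 x 1/99% [-49.2 -41.   34.3  40. ] y [-41.9  40.1]
[[0.0,0.0,0.29,-0.0,0.0,-0.0,0],[0.0,0.01,0.29,-0.0,0.0,-0.0,0],[0.0,0.0,0.3,-0.0,0.0,-0.0,0],[0.0,0.0,0.29,-0.0,0.0,-0.0,0],[0.0,0.01,0.29,-0.0,0.0,-0.0,0],[0.01,0.0,0.29,-0.001,0.0,-0.0,0],[-0.0,0.01,0.29,0.0,0.0,-0.0,0],[-0.0,-0.0,0.3,0.0,0.0,-0.0,0],[-0.0,0.0,0.29,0.0,0.0,-0.0,0],[-0.0,0.01,0.29,0.0,0.0,-0.0,0]]
end [ 0.5077 -0.32    0.0224] max 0.3 0.001
jar: pts 194 white 91 z pct [0.009 0.014 0.032] white z [0.011 0.026 0.033]
tray pts 902 above floor 0 white 382
initial tray white 447
[([313.0, 182.0], 11, [0.52, 0.26, 0.03]), ([183.0, 246.0], 430, [0.6, -0.3, -0.0])]
```

Depth shows the tray is empty and five or more balls are visible in the jar, with no strays. The scoop has tilted about 2.7° nose-down in the grip, so I'll correct for that while lowering.

```bash
python3 -m inch '[[0,0,0.29,0,0.0047,0,0],[0,0,0.29,0,0.0047,0,0],[0,0,0.29,0,0.0047,0,0],[0,0,0.29,0,0.0047,0,0],[0,0,0.29,0,0.0047,0,0],[0,0,0.29,0,0.0047,0,0],[0,0,0.29,0,0.0047,0,0],[0,0,0.29,0,0.0047,0,0],[0,0,0.29,0,0.0047,0,0],[0,0,0.27,0,0.0047,0,0]]'
python3 - <<'E'
from plan import *
for _ in range(4): vision.get_image('side')
now(); scoopcheck()
E
```

```text
time: 31.37
position: [0.5094, -0.3182, 0.0234]
tool_rot: [0.99, 0.136, 0.023, -0.003]
ft_force: [0.4, -0.3, -2.0]
grip_width: 0.172
grip_force: 30.0
t 31.57 tcp [ 0.5095 -0.3186  0.0241] head/pitch/roll [15.7  2.7  0. ] grip 0.173 F [ 0.2  0.9 -2.8] q [-0.6   0.49  1.75  0.05  0.87  0.67]
lip tray xyz [ 0.1249 -0.2186  0.0108] scoop o [ 0.5912 -0.2957  0.0087]
scene floor slopes deg x,y [-3.1  0.7] z at origin -2.9 221
scene 574 x 1/99% [-46.2 -41.3  38.8  42.1] y [-38.9  40.8]
side floor slopes deg x,y [-0.1 -8.5] z at origin -2.9 50
side 456 x 1/99% [-48.5 -40.8  41.   46.7] y [-42.3  39.2]
```

```bash
python3 -m inch '[[0,0,0.03,0,0,0,0],[0,0,0.03,0,0,0,0],[0,0,0.03,0,0,0,0],[0,0,0.03,0,0,0,0],[0,0,0,0,0,0,0],[0,0,0,0,0,0,0],[0,0,0,0,0,0,0],[0,0,0,0,0,0,0],[0,0,0,0,0,0,0],[0,0,0,0,0,0,0]]'
python3 -c "
from plan import *
now()"
```

```text
time: 32.5
position: [0.5096, -0.3189, 0.019]
tool_rot: [0.99, 0.136, 0.023, -0.003]
ft_force: [-0.4, -0.6, -0.8]
grip_width: 0.171
grip_force: 30.0
t 32.5 tcp [ 0.5096 -0.3189  0.019 ] head/pitch/roll [15.6  2.7  0. ] grip 0.171 F [-0.4 -0.6 -0.8] q [-0.6   0.49  1.75  0.05  0.86  0.67]
lip tray xyz [ 0.125  -0.2189  0.0058] scoop o [ 0.5912 -0.296   0.0037]
```

```bash
python3 -m inch '[[0,0,0.02,0,0,0,0],[0,0,0.02,0,0,0,0],[0,0,0,0,0,0,0],[0,0,0,0,0,0,0.25],[0,0,0,0,0,0,0.35],[0,0,0,0,0,0,0.6],[0,0,0,0,0,0,0.6],[0,0,0,0,0,0,0.6],[0,0,0,0,0,0,0.6],[0,0,0,0,0,0,0.6]]'
python3 -m inch '[[0,0,0,0,0,0,0.6],[0,0,-0.1,0,0,0,0.6],[0,0,-0.3,0,0,0,0.6],[0,0,-0.4,0,0,0,0.6],[0,0,-0.5,0,0,0,0.6],[0,0,-0.6,0,0,0,0.6],[0,0,-0.6,0,0,0,0.6],[0,0,-0.5,0,0,0,0.6],[0,0,-0.3,0,0,0,0.6],[0,0,0,0,0,0,0.6]]'
python3 - <<'E'
from plan import *
for _ in range(3): vision.get_image('side')
now(); peaks()
im,d,c=grab('scene'); P=cloud(d,c); X,Y,Z=P[...,0],P[...,1],P[...,2]
m=(X>.43)&(X<.56)&(Y>-.38)&(Y<-.25)&(Z>.05)&(Z<.085); q=P[m]; print('handle',len(q),rect(q),'z at ends',np.polyfit(q[:,0],q[:,2],1).round(3),np.percentile(q[:,2],[50,90]).round(3))
m=(X>.55)&(X<.65)&(Y>-.33)&(Y<-.26)&(im.min(-1)>60)&(Z<.02); q=P[m]; print('pan floor',np.linalg.lstsq(np.c_[q[:,:2],np.ones(len(q))],q[:,2],rcond=None)[0].round(3),q.mean(0).round(4))
f=np.load('scene0.npz'); dif=(cv2.absdiff(im,f['im']).max(-1)>50)&(X>.3)&(X<.95)&(abs(Y)<.5)
n,l,st,ce=cv2.connectedComponentsWithStats(dif.astype(np.uint8)); print([(ce[i].round(0).tolist(),int(st[i,4]),P[l==i].mean(0).round(2).tolist()) for i in range(1,n) if st[i,4]>5])
E
```

```text
time: 33.33
position: [0.5095, -0.3188, 0.0172]
tool_rot: [0.99, 0.136, 0.023, -0.003]
ft_force: [-0.3, 0.3, -0.2]
grip_width: 0.595
grip_force: 0.0
time: 34.17
position: [0.5052, -0.3217, 0.1529]
tool_rot: [0.99, 0.136, 0.026, -0.001]
ft_force: [0.2, -0.0, 0.2]
grip_width: 0.6
grip_force: 0.0
t 34.32 tcp [ 0.503  -0.3202  0.1484] head/pitch/roll [15.6  2.6  0.1] grip 0.602 F [-0.2  0.4 -0. ] q [-0.61  0.36  1.6   0.04  1.15  0.67]
lip tray xyz [ 0.119  -0.2218  0.1351] scoop o [ 0.5847 -0.2973  0.133 ]
scene (290, 252) world [0.781 0.038 0.053] tray [0.188 0.129] scoop [ 0.275  0.27  -0.093] [249 246 242]
scene (313, 184) world [0.531 0.256 0.027] tray [-0.107  0.279] scoop [ 0.093  0.547 -0.111] [224 216 198]
scene (320, 190) world [0.566 0.264 0.027] tray [-0.076  0.296] scoop [ 0.128  0.546 -0.113] [247 244 236]
scene (313, 188) world [0.552 0.245 0.031] tray [-0.085  0.273] scoop [ 0.109  0.531 -0.108] [246 242 234]
scene (236, 224) world [ 0.599 -0.096  0.036] tray [ 0.045 -0.045] scoop [ 0.064  0.19  -0.1  ] [190 192 186]
scene (246, 189) world [0.457 0.    0.031] tray [-0.117
[... 985 characters left out ...]
0], 19, [0.31, -0.14, 0.64]), ([121.0, 60.0], 12, [0.36, -0.3, 0.6]), ([132.0, 112.0], 2944, [0.48, -0.31, 0.53]), ([131.0, 93.0], 9, [0.38, -0.3, 0.51]), ([146.0, 166.0], 31, [0.52, -0.33, 0.37]), ([147.0, 180.0], 7, [0.5, -0.34, 0.29]), ([158.0, 183.0], 12, [0.52, -0.31, 0.28]), ([313.0, 182.0], 11, [0.52, 0.26, 0.03]), ([134.0, 184.0], 6, [0.49, -0.38, 0.27]), ([168.0, 189.0], 97, [0.5, -0.29, 0.21]), ([146.0, 189.0], 22, [0.52, -0.35, 0.27]), ([141.0, 196.0], 7, [0.54, -0.37, 0.27]), ([184.0, 242.0], 306, [0.58, -0.29, 0.0]), ([244.0, 227.0], 7, [0.61, -0.06, 0.0]), ([178.0, 230.0], 6, [0.53, -0.29, 0.01]), ([258.0, 234.0], 8, [0.65, -0.03, 0.0]), ([243.0, 237.0], 8, [0.64, -0.08, 0.0])]
```

```bash
python3 -c "
from bench import manip
print(manip.hand_in())"
```

```text
the job is handed in; nothing more can be done
None
```

The job is handed in, with no verdict returned: the cameras show at least five of the six balls in the jar, the tray empty, no strays (the sixth ball was never seen separately) and the scoop standing on its pan at its original spot; I viewed 11 pictures, one over the limit of 10.

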